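# Clamp a plaster piece mould in the mould vise

### The arm

A 6-joint arm with a two-finger parallel gripper is mounted at the origin on the work surface. World frame = base frame: x ahead of the robot, y to its left, z up, the work surface at z = 0. Lengths are in mm, angles in rad, forces in N, time in s.
With the tool pointing down it reaches from about 275 to 1000 mm from the base axis. Payload 8.4 kg.
Tool frame: the origin (TCP) lies between the finger pads; the fingertips stand 17 mm ahead of it and the grasp point (between the pads) lies 2 mm behind it; z points along the fingers, y is the line along which they close (so a half turn about z gives the same grasp; the last joint's range is limited). The gripper opens to 85 mm and grips with 20 to 120 N. Pads are 22 mm wide; open, the fingers measure 114 mm over their backs; the gripper's body (76 mm by 85 mm) begins 54 mm behind the grasp point. The pads swing forward as they close: fully open they stand 13 mm farther back than shut.
Start: joints at [-1.212, 0.353, 1.633, -0, 1.155, -0.002], TCP at [220.638, -584.762, 248.281] pointing down, gripper open.
Joint ranges: [-2.63, 2.63], [-0.92, 2.1], [0.06, 2.66], [-1.3, 4.44], [0, 2.69], [-3.02, 3.02]. Speed limits (rad/s): [2.22, 2.22, 2.79, 3.14, 3.14, 3.14].

### API

Orientations are given as [roll, pitch, yaw] about the fixed x, y, z axes, in that order (R = Rz(yaw) Ry(pitch) Rx(roll)).
In Python, from rig import sense, grab_frame, sign_off gives the robot as it stands. The module is installed in compiled form; this text tells all that it offers.
- The arm moves only by the tool send_rows, never from a script. Its argument "moves" is a list that holds one entry, the list of rows, each a list of 7 numbers: the shift along the world's x, y, z in m, then the turn, a rotation vector about the world's x, y, z in rad, then the opening, from -1 (shut) to 1 (fully open). In form: [[[dx, dy, dz, rx, ry, rz, jaw], ...]]. A call has 1 to 10 rows; each row shifts and turns the commanded pose from where the row before left it; what a row does not reach is not made up. A row lasts 1/10 s, in which the tool goes at most 50 mm and 8.59 degrees, less where a joint would pass 70% of its speed; a pose out of reach is approached as far as the arm can. A call with a gripper value outside its range is refused whole. The fingers move at their own pace and stop on an object; "grip_force" is the grip in N (left out, the last holds). Time passes only in rows, so rows that do not move let the fingers close. It gives the time, the measured TCP pose, the force, the opening and the grip force at its end, in the units of the state.
- sense(): the state, without advancing time (a new reading comes with each control period).
- grab_frame(name): name is "scene" or "side" or "wrist"; returns a dict with "img" (420x560x3 uint8, red, green, blue), "mtx" (3x3 intrinsics, pixels), "dist" ([k1, k2, p1, p2, k3] as OpenCV has them; the pictures are not rectified), "rvec" (rotation vector, rad) and "tvec" (3), from world to camera coordinates, as OpenCV has them; the wrist camera has in their place "T_tool_cam" (4x4, takes a point from camera to tool coordinates, whose origin is the TCP and whose axes are the flange's). Camera axes: x right, y down, z forward; pixel columns grow to the right and rows downward; lengths in mm; the calibration is good to about 2 mm. A picture is of the moment at which its call begins: read the wrist's pose just before it. There is no depth.
- sign_off(): hands the job in; it is judged then, once.
The state is a dict: "clock": time; "qpos": joint angles; "qvel": joint speeds; "joint_efforts": joint torques, N m; "eef_pos": TCP position; "tcp_rot": TCP orientation; "contact_force": force on the tool from outside, world axes, zero at the start; "wrist_torque": the same for the moment, N m; "opening": opening from 0.0 (shut) to 1.0 (fully open); "grasp_force": force on a finger pad.
Only numpy, scipy, OpenCV 4.12 (cv2) and the standard library are available. Lean on these libraries where they do the work, as an engineer would, in place of code of your own. Each camera call takes 0.05 s, during which the arm holds its last target. There are 200 camera calls.

### The job

Get the plaster mould ready for casting: first draw the orange stop pin out of its bore and hang it upright in the open notch on the vise's side, then crank the jaw back and stand every plaster section from the ware board upright and centred between the vise jaws, broad faces towards the jaws. Finish by cranking the jaw shut until the whole row is gripped firmly against the fixed jaw, let go, and leave the other things on the bench where they are.

Things in the scene. Friction and masses are not known exactly. Their poses are not given: they have to be found in the camera images.
- vise: Fixed blue vise; origin under its base centre, at bench height. y = clamping direction, fixed jaw at +y, crank at -y. In mm: deck top z 20, x -70 to 44, y -175 to 175; fixed jaw face y 130; both jaws x -30 to 30, top z 65; boss with the pin's 13 mm bore at x 62, y 38 (26 square, top z 26); gearbox under the crank x -32 to 32, y -170 to -110, top z 90.
- fixed_jaw: Fixed steel jaw at the vise's +y end, 60 x 25 x 45 mm; origin at the centre of its underside, on the deck. Its clamping face looks to the vise's -y, 12.5 mm from the origin.
- jaw: Moving jaw, 30 mm thick; origin mid-width at deck height, on the face of its black pad when slack; slides along the vise's y. Gap = 130 mm minus the origin's y in the vise frame; starts 20 to 40, can be 8 to 180 mm. The pad is sprung: gives up to 6 mm at 8 N/mm, so 3 mm past touching is firm. A yellow lug (x 30 to 75 mm, top 38 mm above bench) meets the pin at 49 mm gap.
- crank (a joint): Crank angle (rad) about the vertical. It grows anticlockwise seen from above, which OPENS the jaw, 30 mm a turn (4.77 mm per rad); clockwise closes it. Takes several full turns. About 4 N at the knob turns it, rising by 4 N as the pad is squeezed; it stays where it is left and holds the clamping force.
- knob (a point): On the axis of the red crank knob, 135 mm above the bench: the height to grip. The knob is an upright round post 18 mm in diameter, from the crank arm's top (110 mm above the bench) to 153 mm, spinning freely on the arm, 50 mm from the crank's axis.
- crank_axis (a point): On the vertical axis of the crank, 135 mm above the bench, level with point knob.
- pin: Stop pin, upright, 80 g; origin on its axis, at its collar's underside. Below: steel shank, 10 mm diameter, 24 mm long. Above: collar, 26 mm diameter, 6 mm thick, then orange grip, 14 mm diameter, to 60 mm above the origin. Starts in the bore, collar on the boss, 26 mm above the bench; lifts straight out. While it stands there it stops the jaw from opening.
- notch (a point): Where the parked pin's origin belongs: middle of a slot between two steel prongs on the vise's +x side, level with the prongs' top (45 mm above the bench). The slot runs along the vise's x, 16 mm wide, 40 mm long, open above, below and at its +x end; the collar rests on the prongs (15 mm wide, 12 mm thick), the shank hangs between.
- ware_board: Light wooden board 260 (x) x 220 (y) x 8 mm lying fixed on the bench; origin at the centre of its underside.
- section1: Plaster mould section, an off-white block 60 (its x) x 34 (its y) x 42 mm (z) with a beige pour mark in its two broad faces (the faces across its y), about 100 g; origin at the centre of its underside, z up. All sections are alike. It starts standing upright on the ware board; None if absent in this run.
- section2: Plaster mould section, an off-white block 60 (its x) x 34 (its y) x 42 mm (z) with a beige pour mark in its two broad faces (the faces across its y), about 100 g; origin at the centre of its underside, z up. All sections are alike. It starts standing upright on the ware board; None if absent in this run.
- section3: Plaster mould section, an off-white block 60 (its x) x 34 (its y) x 42 mm (z) with a beige pour mark in its two broad faces (the faces across its y), about 100 g; origin at the centre of its underside, z up. All sections are alike. It starts standing upright on the ware board; None if absent in this run.
- section4: Plaster mould section, an off-white block 60 (its x) x 34 (its y) x 42 mm (z) with a beige pour mark in its two broad faces (the faces across its y), about 100 g; origin at the centre of its underside, z up. All sections are alike. It starts standing upright on the ware board; None if absent in this run.
- colour_jar: Bystander: green jar with a white lid, 56 mm across, 70 mm tall; origin at the centre of its underside.
- water_cup: Bystander: blue ceramic cup, 70 mm across, 75 mm tall; origin at the centre of its underside.
- brush: Bystander: brush 200 mm long lying on the bench; origin under its middle.
Not all that is in view belongs to the job. What is shaped like the section4 but blue is not meant.

How it is judged:
By the outcome, as a careful person would: the job done as asked, in the order asked, and still so for the second after the job is handed in, with the robot touching nothing.
Of section1, section2, section3, section4 only 2 to 4 are there at a start; the rules pass over those that are not, and their reading is None.
At some moment in a run one of section1, section2, section3, section4 may be knocked a few centimetres aside while the robot is not near it.
It also fails if it takes over 210 s, if anything falls off the work surface, if the arm or the gripper's body presses on something with over 40 N, if the wrist force passes 120 N, or if a joint passes its speed limit or range.

## Working session

There is one attempt and no reset: what is moved stays moved. The work goes in short steps, Python scripts to look and compute and a tool call to move; the robot and the scene stay as the last step left them, time stands still between calls to the robot, and variables do not carry over. Pictures are saved under pics/ and viewed, at most 14 in all, crops included, and the job is handed in when it is done.

Besides the shell and the picture viewer there is one more tool, called after "Request:" in YAML: its name, and indented under it one key for each argument. send_rows: Moves the arm, as the interface text tells. Its arguments: {"type":"object","properties":{"moves":{"type":"array"},"grip_force":{"type":"number"}},"required":["moves"]}

```bash
mkdir -p pics
cat > h.py <<'E'
import numpy as np, cv2, pickle
from rig import sense, grab_frame, sign_off
from scipy.spatial.transform import Rotation as R
def grab(n,tag):
    s=sense(); f=grab_frame(n); f['s']=s; pickle.dump(f,open(f'pics/{tag}.pkl','wb'))
    cv2.imwrite(f'pics/{tag}.png',f['img'][:,:,::-1]); return f
def load(tag): return pickle.load(open(f'pics/{tag}.pkl','rb'))
def cam(f):
    if 'rvec' in f:
        Rm=cv2.Rodrigues(np.array(f['rvec'],float))[0]; t=np.array(f['tvec'],float).ravel()
    else:
        s=f['s']; T=np.eye(4); T[:3,:3]=R.from_euler('xyz',s['tcp_rot']).as_matrix(); T[:3,3]=s['eef_pos']
        W=np.linalg.inv(T@np.array(f['T_tool_cam'])); Rm=W[:3,:3]; t=W[:3,3]
    return Rm,t
def ray(f,p):
    Rm,t=cam(f); u=cv2.undistortPoints(np.array([[p]],float),np.array(f['mtx']),np.array(f['dist'])).ravel()
    d=Rm.T@np.array([u[0],u[1],1]); return -Rm.T@t,d/np.linalg.norm(d)
def at_z(f,p,z):
    o,d=ray(f,p); return o+d*(z-o[2])/d[2]
def tri(*fp):
    A=np.zeros((3,3));b=np.zeros(3);rs=[ray(f,p) for f,p in fp]
    for o,d in rs: M=np.eye(3)-np.outer(d,d);A+=M;b+=M@o
    x=np.linalg.solve(A,b); return x,[np.linalg.norm(np.cross(x-o,d)) for o,d in rs]
def proj(f,X):
    Rm,t=cam(f); return cv2.projectPoints(np.array(X,float).reshape(-1,1,3),cv2.Rodrigues(Rm)[0],t,np.array(f['mtx']),np.array(f['dist']))[0].reshape(-1,2)
def crop(tag,x0,y0,x1,y1,k,out):
    im=cv2.imread(f'pics/{tag}.png')[y0:y1,x0:x1]; cv2.imwrite(f'pics/{out}.png',cv2.resize(im,None,fx=k,fy=k,interpolation=cv2.INTER_CUBIC))
E
python3 - <<'E'
from h import *
a=grab('scene','s0');b=grab('side','d0');grab('wrist','w0')
print(sense())
for f in(a,b):
    Rm,t=cam(f);print(-Rm.T@t,Rm[2])
cv2.imwrite('pics/w0s.png',cv2.resize(cv2.imread('pics/w0.png'),None,fx=.7,fy=.7))
E
```

```text
{'clock': 0.15, 'qpos': array([-1.21240514e+00,  3.53511447e-01,  1.63395089e+00,  1.23794441e-05,
        1.15521308e+00, -2.39615101e-03]), 'qvel': array([-0.00045769, -0.00111199, -0.00407269, -0.00101812,  0.00075459,
       -0.00050845]), 'joint_efforts': array([-1.10664456e-03, -6.05638719e+01, -3.42342138e+01, -4.34385925e-06,
        6.17245663e-03,  6.00861654e-05]), 'eef_pos': array([ 220.51679433, -584.4373867 ,  247.72546317]), 'tcp_rot': array([-3.14050992e+00, -1.39147218e-05,  3.60782325e-01]), 'contact_force': array([0.04414478, 0.12922162, 0.40573985]), 'wrist_torque': array([-0.0134006 , -0.02230688, -0.01012216]), 'grasp_force': 0.0, 'opening': 0.9986387429784773}
[ 841.42050825 -563.51269252  956.69974162] [-0.25995147  0.55279687 -0.79173282]
[-86.11177776 661.73097542 990.02065175] [ 0.49931641 -0.4950543  -0.71105862]
```

View pics/s0.png

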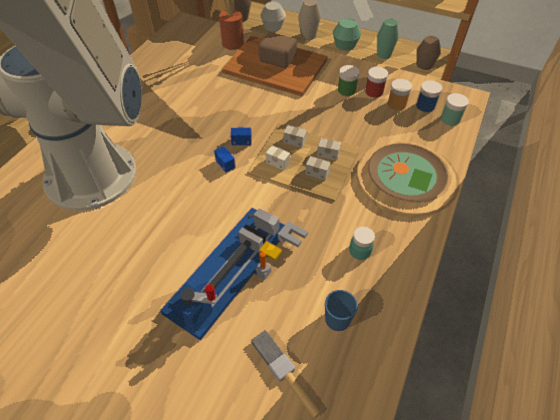

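View pics/d0.png

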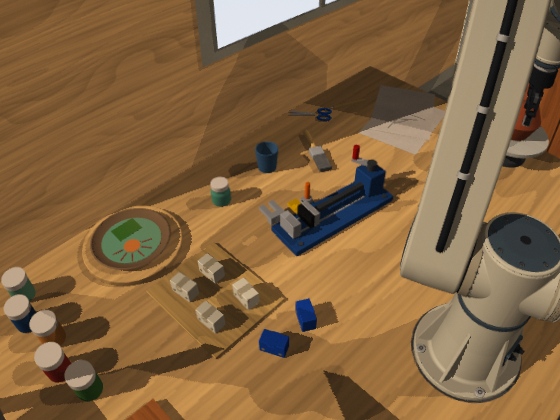

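The scene shows the vise at px (230,265) with the red knob at (210,292), the pin at (263,262) and the notch prongs at (292,235). Four off-white sections stand on the board at (295,136), (278,157), (329,149) and (317,168); these are the ones meant. The blue blocks at (241,136) and (225,158) are decoys. I'll enlarge both views.

Run:
```python
from h import *
crop('s0',155,195,315,340,4,'s0v'); crop('s0',205,115,365,205,5,'s0b')
crop('d0',260,135,400,255,5,'d0v'); crop('d0',140,235,330,360,4,'d0b')
a=cv2.imread('pics/s0v.png')
```

```text
(no output)
```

View pics/s0v.png

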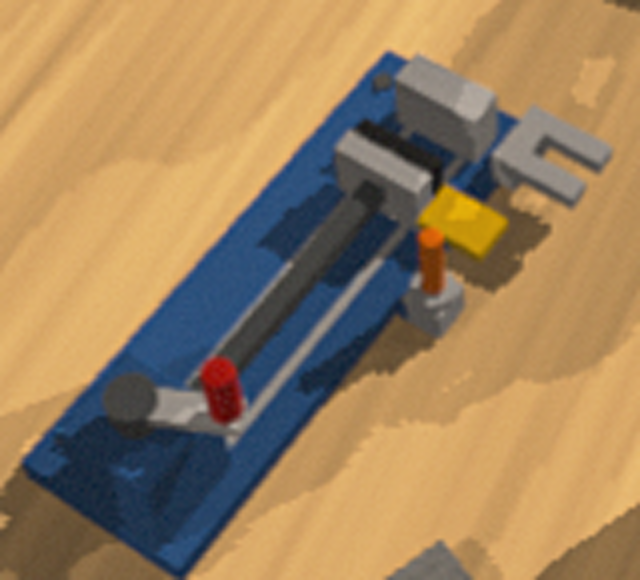

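View pics/d0v.png

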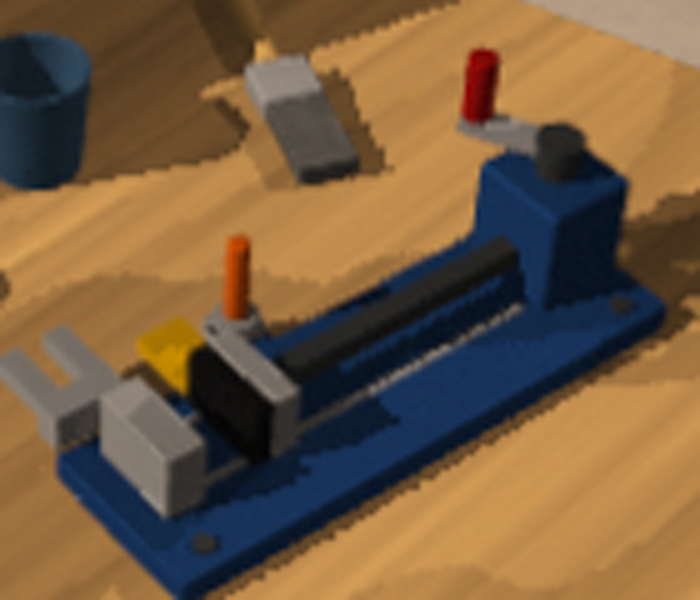

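View pics/s0b.png

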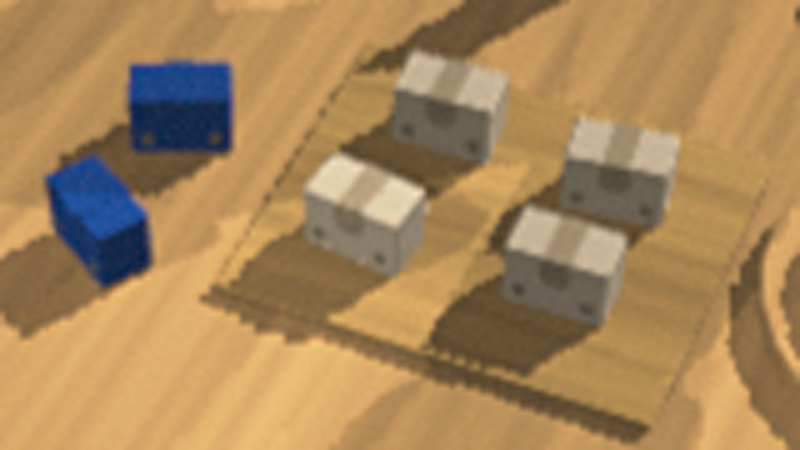

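Run:
```python
from h import *
from scipy.optimize import least_squares
a,b=load('s0'),load('d0')
S=lambda x,y:((x+.5)/4-.5+155,(y+.5)/4-.5+195)
D=lambda x,y:((x+.5)/5-.5+260,(y+.5)/5-.5+135)
obs=[(a,S(388,52),(-70,175,20)),(a,S(27,465),(-70,-175,20)),(a,S(412,57),(-30,155,65)),(a,S(397,86),(-30,130,65)),(a,S(485,120),(30,130,65)),(a,S(495,97),(30,155,65)),
(b,D(102,403),(30,155,65)),(b,D(132,378),(30,130,65)),(b,D(203,437),(-30,130,65)),(b,D(168,458),(-30,155,65)),(b,D(663,298),(-70,-175,20)),(b,D(62,460),(44,175,20)),(b,D(552,215),(-32,-110,90)),(b,D(630,183),(-32,-170,90)),
(a,S(431,236),(62,38,86)),(b,D(237,239),(62,38,86))]
def T(p,X):
    c,s=np.cos(p[2]),np.sin(p[2]);return np.array([p[0]+c*X[0]-s*X[1],p[1]+s*X[0]+c*X[1],X[2]+(p[3] if len(p)>3 else 0)])
def res(p): return np.concatenate([proj(f,T(p,X))[0]-u for f,u,X in obs])
for g in (-1.5,0,-.8):
    r=least_squares(res,[450,-300,g,0],loss='soft_l1');print(r.x,r.cost)
print(res(r.x).reshape(-1,2).round(1).tolist())
k=tri((a,S(219,367)),(b,D(482,53)));pn=tri((a,S(431,236)),(b,D(237,239)))
print('knob',k,'pin',pn)
for n,X in dict(notch0=(0,0,0),axis=(0,-140,135),pin=(62,38,26)).items(): print(n,T(r.x,X))
c,s=np.cos(r.x[2]),np.sin(r.x[2])
for q in(k[0],pn[0]):
    d=q[:2]-r.x[:2];print('in vise',c*d[0]+s*d[1],-s*d[0]+c*d[1])
# prongs tops z45: scene corners, in vise
for f,u in [(a,S(538,108)),(a,S(611,152)),(a,S(597,170)),(a,S(545,140)),(a,S(535,152)),(a,S(585,182)),(a,S(573,205)),(b,D(0,355)),(b,D(20,345)),(b,D(68,388)),(b,D(75,378)),(b,D(42,335)),(b,D(65,325)),(b,D(120,375))]:
    q=at_z(f,u,45);d=q[:2]-r.x[:2];print('prong',np.round([c*d[0]+s*d[1],-s*d[0]+c*d[1]],1))
# sections
B=lambda x,y:((x+.5)/5-.5+205,(y+.5)/5-.5+115)
for n,cs in dict(A=[(412,50),(507,75),(495,105),(395,87)],Bb=[(340,152),(427,195),(400,230),(306,188)],C=[(580,117),(678,138),(665,178),(567,155)],Dd=[(525,208),(627,238),(608,272),(507,245)]).items():
    q=np.array([at_z(a,B(*u),50)[:2] for u in cs]);e=q[1]-q[0]+q[2]-q[3];print(n,q.mean(0).round(1),np.arctan2(e[1],e[0]).round(3),np.linalg.norm(e)/2,np.linalg.norm(q[3]-q[0]+q[2]-q[1])/2)
```

```text
[ 453.40433333 -288.37549627   30.99664716   -2.69193963] 1451.736698648429
[ 4.53457619e+02 -2.89430863e+02 -4.28667271e-01 -2.36020950e+00] 1460.2355980254838
[ 512.48779597 -107.79467754    6.14861537   -1.2211484 ] 10.734042734548673
[[-0.3, -0.5], [-0.7, 1.1], [1.5, -0.8], [-0.5, -1.3], [-1.9, 1.0], [1.2, -0.3], [-0.6, -1.4], [1.0, -0.5], [0.9, 0.9], [0.2, 1.1], [0.3, 0.5], [-1.5, -0.8], [0.0, 0.9], [-0.3, -1.2], [1.1, 0.8], [-0.2, 0.7]]
knob (array([ 537.31358866, -228.90270964,  155.99181606]), [np.float64(0.33024595609376406), np.float64(0.33024595609383284)]) pin (array([577.52855816, -78.86007526,  87.84155836]), [np.float64(0.8439140134754233), np.float64(0.8439140134755131)])
notch0 [ 512.48779597 -107.79467754   -1.2211484 ]
axis [ 493.70481528 -246.52895462  133.7788516 ]
pin [579.02549915 -78.45640807  24.7788516 ]
in vise 40.84970165067294 -116.68237783433017
in vise 60.570750337849766 37.39914650437022
prong [ 47.4 171.8]
prong [102.1 167.6]
prong [101.7 151.7]
prong [ 63.8 153.5]
prong [ 63.4 142.7]
prong [100.2 140.3]
prong [102.6 122.3]
prong [102.2 168.6]
prong [101.9 155.5]
prong [ 59.6 153.9]
prong [ 63.4 146.5]
prong [101.  141.4]
prong [ 99.7 126.7]
prong [ 50.6 125.8]
A [465.1 358.5] 0.122 58.84577598083047 29.690830696100562
Bb [459.3 255.9] -0.145 60.02687563692862 32.34007517246308
C [574.4 348.1] 0.121 56.798002200818686 32.637257288599194
Dd [573.2 267.4] 0.061 58.14934117992345 28.926696183486985
```

View pics/d0b.png

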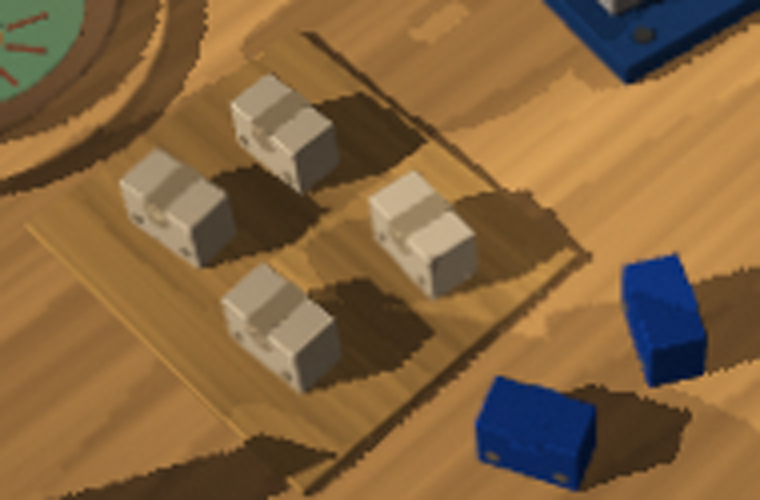

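The crops show the pin at px (263,254), the knob at (209,286) and the prongs at around (290,234). The four off-white pour-marked blocks on the board are the sections, and the two plain blue blocks lie off it. Next I'll refine with wrist views over the vise.

Request:
send_rows:
  moves:
    - [[0.0, 0.03, 0.03, 0, 0, 0.13, 1], [0.02, 0.04, 0.02, 0, 0, 0.13, 1], [0.025, 0.04, 0.02, 0, 0, 0.13, 1], [0.025, 0.04, 0.02, 0, 0, 0.13, 1], [0.025, 0.04, 0.02, 0, 0, 0.13, 1], [0.025, 0.04, 0.02, 0, 0, 0.13, 1], [0.025, 0.04, 0.02, 0, 0, 0.13, 1], [0.025, 0.04, 0, 0, 0, 0.13, 1], [0.025, 0.04, 0, 0, 0, 0.035, 1], [0.025, 0.04, 0, 0, 0, 0, 1]]

```text
clock: 1.15
eef_pos: [438.2, -197.8, 396.1]
tcp_rot: [3.141, 0.0, 1.437]
contact_force: [0.8, -1.6, 0.1]
opening: 1.0
grasp_force: 0.0
```

Request:
send_rows:
  moves:
    - [[0.025, 0.03, 0, 0, 0, 0, 1], [0.025, 0.02, 0, 0, 0, 0, 1], [0.025, 0.02, 0, 0, 0, 0, 1], [0, 0, 0, 0, 0, 0, 1], [0, 0, 0, 0, 0, 0, 1]]

```text
clock: 1.65
eef_pos: [512.5, -129.3, 395.4]
tcp_rot: [-3.14, 0.0, 1.437]
contact_force: [0.2, 0.2, -0.6]
opening: 1.001
grasp_force: 0.0
```

Run:
```python
from h import *
f=grab('wrist','w1');print(f['T_tool_cam'],f['mtx'],f['s']['eef_pos'],f['s']['tcp_rot'])
```

```text
[[-9.48689422e-04 -9.60828136e-01 -2.77143271e-01  7.10278278e+01]
 [ 9.99999548e-01 -8.93650474e-04 -3.24902258e-04 -5.26829517e-01]
 [ 6.45060161e-05 -2.77143454e-01  9.60828550e-01 -1.26273988e+02]
 [ 0.00000000e+00  0.00000000e+00  0.00000000e+00  1.00000000e+00]] [[343.21568534   0.         279.51981993]
 [  0.         343.21568534 208.63261256]
 [  0.           0.           1.        ]] [ 512.51120436 -129.26390137  395.37643202] [-3.14036136e+00  1.87482569e-04  1.43726479e+00]
```

View pics/w1.png

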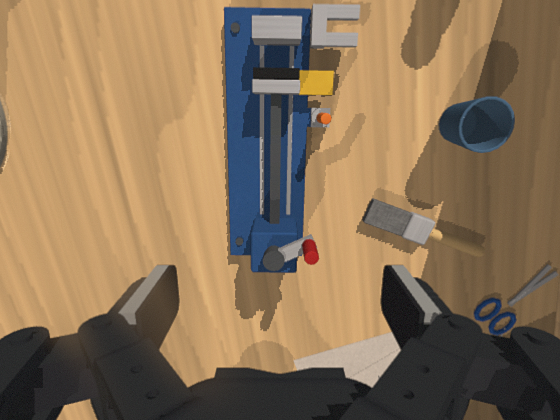

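Run:
```python
from h import *
crop('w1',218,0,368,145,4,'w1c')
f=load('w1');h=cv2.cvtColor(f['img'],cv2.COLOR_RGB2HSV)
for n,m in dict(pin=(h[...,0]>5)&(h[...,0]<12)&(h[...,1]>200)&(h[...,2]>120),red=((h[...,0]<4)|(h[...,0]>175))&(h[...,1]>180)&(h[...,2]>70)).items():
    m[:, :240]=0;m[:,350:]=0;m[280:]=0
    y,x=np.nonzero(m);print(n,len(x),x.mean(),y.mean(),x.min(),x.max(),y.min(),y.max())
```

```text
pin 41 325.609756097561 118.97560975609755 319 330 114 123
red 282 310.06028368794324 251.75531914893617 303 318 240 263
```

View pics/w1c.png

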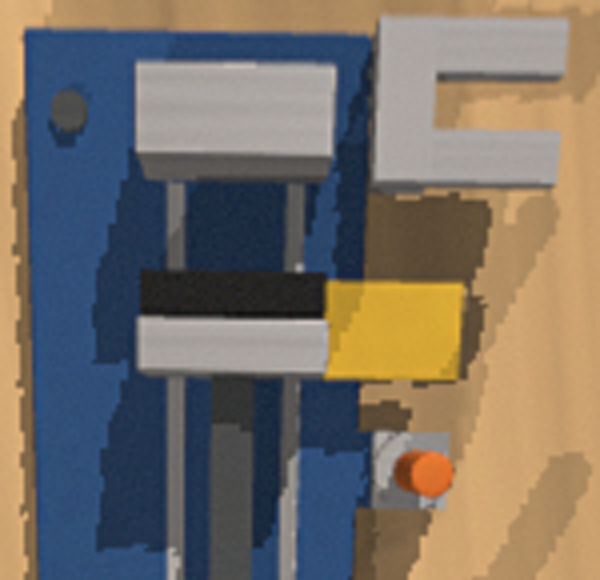

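```bash
cat > fit.py <<'E'
from h import *
from scipy.optimize import least_squares
a,b,w=load('s0'),load('d0'),load('w1')
S=lambda x,y:((x+.5)/4-.5+155,(y+.5)/4-.5+195)
D=lambda x,y:((x+.5)/5-.5+260,(y+.5)/5-.5+135)
W=lambda x,y:((x+.5)/4-.5+218,(y+.5)/4-.5)
obs=[(a,S(388,52),(-70,175,20)),(a,S(27,465),(-70,-175,20)),(a,S(412,57),(-30,155,65)),(a,S(397,86),(-30,130,65)),(a,S(485,120),(30,130,65)),(a,S(495,97),(30,155,65)),
(b,D(102,403),(30,155,65)),(b,D(132,378),(30,130,65)),(b,D(203,437),(-30,130,65)),(b,D(168,458),(-30,155,65)),(b,D(663,298),(-70,-175,20)),(b,D(62,460),(44,175,20)),(b,D(552,215),(-32,-110,90)),(b,D(630,183),(-32,-170,90)),
(a,S(431,236),(62,38,86)),(b,D(237,239),(62,38,86)),
(w,W(135,63),(-30,155,65)),(w,W(336,64),(30,155,65)),(w,W(333,157),(30,130,65)),(w,W(137,155),(-30,130,65)),(w,W(25,30),(-70,175,20)),(w,W(372,37),(44,175,20)),(w,W(431,472),(62,38,86))]
def T(p,X):
    c,s=np.cos(p[2]),np.sin(p[2]);return np.array([p[0]+c*X[0]-s*X[1],p[1]+s*X[0]+c*X[1],X[2]])
E
python3 - <<'E'
from fit import *
def inv(p,q): 
    c,s=np.cos(p[2]),np.sin(p[2]);d=q[:2]-p[:2];return np.round([c*d[0]+s*d[1],-s*d[0]+c*d[1]],1)
for o in (obs,[q for q in obs if q[0] is w]):
    res=lambda p:np.concatenate([proj(f,T(p,X))[0]-u for f,u,X in o])
    r=least_squares(res,[512,-107,-.13],loss='soft_l1');p=r.x;print(p,r.cost);print(res(p).reshape(-1,2).round(1)[-7:].tolist())
print(tri((a,S(431,236)),(b,D(237,239)),(w,W(431,472))))
for u in[(437,73),(563,75),(437,130),(558,131),(500,101),(372,187),(378,17)]: q=at_z(w,W(*u),45);print(inv(p,q),q.round(1))
k=tri((a,S(219,367)),(b,D(482,53)),(w,(308.5,243)));print(k,inv(p,k[0]))
print('axis tri?',inv(p,at_z(w,(273,258),125)),'jawpad top', inv(p,at_z(w,W(235,270),65)),inv(p,at_z(w,W(235,372),65)),'lug',inv(p,at_z(w,W(462,283),38)),inv(p,at_z(w,W(460,380),38)))
E
```

```text
[ 5.11048716e+02 -1.05963469e+02 -1.35438491e-01] 15.726225804753609
[[0.1, 0.5], [0.3, 0.2], [0.6, 0.1], [0.0, 0.6], [-0.8, 0.5], [0.2, -1.2], [1.8, 0.5]]
[ 5.09137896e+02 -1.05431880e+02 -1.46943431e-01] 1.4805677456620228
[[-0.1, -0.1], [0.1, 0.3], [0.2, 0.2], [-0.4, 0.1], [-0.8, -0.4], [0.3, -1.0], [0.5, 0.9]]
(array([576.49570634, -77.41013636,  87.68091697]), [np.float64(1.6712191033917407), np.float64(1.5500459965373778), np.float64(2.1102425412722847)])
[ 62.4 157.9] [594.   41.6  45. ]
[101.5 157.8] [632.7  35.8  45. ]
[ 63.2 141.9] [592.4  25.7  45. ]
[101.2 142.1] [630.1  20.3  45. ]
[ 82.5 150.3] [612.7  31.2  45. ]
[ 43.4 125.3] [570.4  12.2  45. ]
[ 43.4 173.1] [577.5  59.4  45. ]
(array([ 535.14023425, -221.57239856,  151.90930691]), [np.float64(5.384004024151031), np.float64(7.914310494578962), np.float64(10.838917634604709)]) [  42.7 -111.1]
axis tri? [  -1.  -131.1] jawpad top [ 0.4 98.2] [ 0.7 68.3] lug [74.6 98.1] [75.6 67.9]
```

The wrist view puts the pin top at (325,118), with the slot at about (343,25). I'll go over the pin and look closer.

Request:
send_rows:
  moves:
    - [[0.013, 0.011, -0.039, 0, 0, 0, 0], [0.013, 0.01, -0.039, 0, 0, 0, 0], [0.013, 0.01, -0.039, 0, 0, 0, 0], [0.012, 0.01, -0.039, 0, 0, 0, 0], [0.012, 0.01, -0.039, 0, 0, -0.005, 0], [0, 0, 0, 0, 0, 0, 0], [0, 0, 0, 0, 0, 0, 0]]

```text
clock: 2.4
eef_pos: [574.8, -79.5, 201.0]
tcp_rot: [-3.14, 0.0, 1.43]
contact_force: [0.1, -0.2, 1.0]
opening: 0.501
grasp_force: 0.0
```

Run:
```python
from h import *
f=grab('wrist','w2');print(f['s']['eef_pos'],f['s']['tcp_rot'],f['s']['opening'])
h=cv2.cvtColor(f['img'],cv2.COLOR_RGB2HSV)
m=(h[...,0]>5)&(h[...,0]<13)&(h[...,1]>190)&(h[...,2]>110)
y,x=np.nonzero(m);print(len(x),x.mean(),y.mean(),x.min(),x.max(),y.min(),y.max())
```

```text
[574.81619276 -79.45586457 201.03026164] [-3.13995521e+00  3.51053555e-04  1.43039981e+00] 0.5011003364300404
359 280.958217270195 199.43454038997214 272 290 184 214
```

View pics/w2.png

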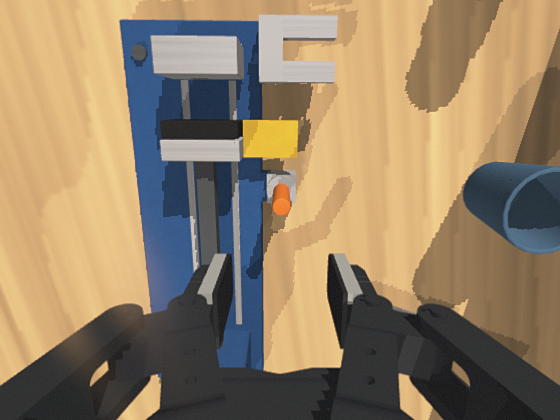

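Wrist picture: the pin top is at (282,207), and the slot runs from (283,51) to (336,52).

Run:
```python
from fit import *
f=load('w2')
print('pin z86',at_z(f,(281.7,206.5),86),'w1',at_z(w,W(431,472),86), 'tri',tri((f,(281.7,206.5)),(w,W(431,472))))
print('slot',at_z(f,(309.5,52),45),'w1',at_z(w,W(500,101.5),45),tri((f,(336,67)),(w,W(558,131))),tri((f,(283,67)),(w,W(437,130))))
```

```text
pin z86 [576.02089451 -76.59438971  86.        ] w1 [575.48458881 -75.73943465  86.        ] tri (array([575.69455143, -75.93508754,  87.41141804]), [np.float64(0.45542502990825545), np.float64(0.45542502990848416)])
slot [612.24524522  29.04241728  45.        ] w1 [612.70178164  31.05837686  45.        ] (array([624.68397193,  14.21794681,  74.91097609]), [np.float64(1.8062822832089773), np.float64(1.8062822832091228)]) (array([589.7263789 ,  20.29254656,  68.04268337]), [np.float64(1.5012769800672205), np.float64(1.5012769800671608)])
```

Run:
```python
from fit import *
f=load('w2');g=cv2.cvtColor(f['img'],cv2.COLOR_RGB2GRAY)
for c in(295,310,325): print(c,g[8:95,c].tolist())
print(g[28,325:345].tolist(), f['img'][50,270:292].tolist())
```

```text
295 [158, 158, 157, 159, 159, 157, 168, 190, 200, 197, 198, 196, 194, 193, 193, 193, 197, 199, 196, 192, 194, 191, 192, 193, 198, 194, 195, 195, 195, 165, 102, 100, 127, 166, 165, 165, 164, 163, 165, 164, 164, 164, 165, 166, 165, 165, 164, 164, 164, 169, 188, 189, 188, 196, 198, 200, 196, 193, 190, 189, 192, 195, 195, 194, 188, 193, 190, 189, 193, 194, 194, 192, 198, 198, 110, 90, 92, 95, 96, 94, 95, 95, 91, 94, 94, 93, 96]
310 [172, 174, 172, 172, 173, 172, 179, 190, 200, 200, 198, 197, 194, 193, 194, 195, 199, 197, 195, 191, 194, 193, 193, 194, 194, 197, 195, 195, 199, 188, 106, 95, 122, 179, 178, 174, 181, 199, 198, 200, 201, 200, 201, 199, 199, 201, 199, 199, 200, 200, 199, 198, 200, 193, 195, 200, 198, 196, 190, 191, 192, 194, 194, 195, 189, 191, 191, 192, 193, 194, 192, 192, 196, 197, 108, 99, 103, 106, 105, 97, 96, 98, 98, 93, 96, 94, 95]
325 [165, 164, 168, 165, 165, 166, 169, 186, 197, 202, 201, 199, 195, 192, 192, 194, 195, 197, 195, 190, 192, 194, 194, 194, 197, 196, 193, 194, 198, 188, 108, 96, 119, 172, 172, 171, 169, 177, 195, 194, 195, 196, 196, 195, 194, 195, 195, 196, 197, 195, 193, 196, 196, 194, 195, 198, 198, 196, 193, 190, 193, 193, 196, 194, 187, 192, 191, 193, 192, 193, 192, 191, 195, 194, 129, 172, 175, 176, 170, 168, 169, 171, 169, 171, 170, 169, 172]
[192, 192, 192, 193, 193, 193, 190, 191, 194, 193, 193, 194, 176, 172, 170, 169, 167, 166, 164, 163] [[204, 197, 193], [202, 195, 190], [202, 194, 189], [202, 194, 191], [201, 194, 191], [204, 195, 192], [202, 194, 190], [201, 194, 191], [203, 195, 191], [202, 195, 191], [203, 195, 192], [205, 197, 196], [200, 185, 172], [190, 151, 109], [190, 149, 100], [190, 152, 105], [193, 154, 107], [193, 154, 106], [195, 157, 109], [197, 158, 109], [197, 155, 110], [198, 156, 109]]
```

Request:
send_rows:
  moves:
    - [[0.001, 0.003, -0.03, 0, 0, 0, 0], [0, 0, -0.03, 0, 0, 0, 0], [0, 0, -0.03, 0, 0, 0, 0], [0, 0, -0.03, 0, 0, 0, 0], [0, 0, -0.01, 0, 0, 0, 0], [0, 0, 0, 0, 0, 0, -1], [0, 0, 0, 0, 0, 0, -1], [0, 0, 0, 0, 0, 0, -1], [0, 0, 0, 0, 0, 0, -1], [0, 0, 0, 0, 0, 0, -1]]
  grip_force: 60

```text
clock: 3.45
eef_pos: [577.8, -75.8, 72.7]
tcp_rot: [3.139, 0.0, 1.431]
contact_force: [-1.3, -0.0, 7.3]
opening: 0.141
grasp_force: 59.0
```

Run:
```python
from fit import *
f=load('w2')
for p in[(310,13.8),(310,37),(310,57),(310,81.5),(282.5,47),(336.6,47),(336.6,29)]: print(p,at_z(f,p,45).round(1))
print(sense()['eef_pos'],sense()['contact_force'])
```

```text
(310, 13.8) [615.6  54.5  45. ]
(310, 37) [613.8  39.2  45. ]
(310, 57) [612.2  25.5  45. ]
(310, 81.5) [610.2   8.2  45. ]
(282.5, 47) [592.5  35.3  45. ]
(336.6, 47) [632.8  29.6  45. ]
(336.6, 29) [634.   41.7  45. ]
[577.76574072 -75.84880166  72.7032806 ] [-1.34647447 -0.04150339  7.33195502]
```

Request:
send_rows:
  moves:
    - [[0, 0, 0.015, 0, 0, 0, -1], [0, 0, 0.03, 0, 0, 0, -1], [0, 0, 0.03, 0, 0, 0, -1], [0, 0, 0.0, 0, 0, 0, -1]]

```text
clock: 3.85
eef_pos: [579.5, -75.9, 151.2]
tcp_rot: [3.134, -0.0, 1.431]
contact_force: [1.1, 0.3, -0.2]
opening: 0.145
grasp_force: 58.5
```

Request:
send_rows:
  moves:
    - [[0, 0.0, 0.0, 0, 0, 0, -1], [0, 0, 0.0, 0, 0, 0, -1]]

```text
clock: 4.05
eef_pos: [576.1, -75.5, 145.7]
tcp_rot: [-3.141, -0.0, 1.431]
contact_force: [-0.2, -0.1, -0.8]
opening: 0.149
grasp_force: 58.5
```

Run:
```python
from fit import *
f=grab('wrist','w3');print(f['s']['eef_pos'],f['s']['tcp_rot'])
d0=grab('side','d1');grab('scene','s1')
i=cv2.imread('pics/w3.png')[0:420,180:400];j=cv2.imread('pics/s1.png')[195:335,200:340];j=cv2.resize(j,(420,420),interpolation=cv2.INTER_CUBIC)
cv2.imwrite('pics/m1.png',np.hstack([i,j]))
```

```text
[576.10844161 -75.45614185 145.672167  ] [-3.14089311e+00 -1.04704938e-05  1.43089225e+00]
```

View pics/m1.png

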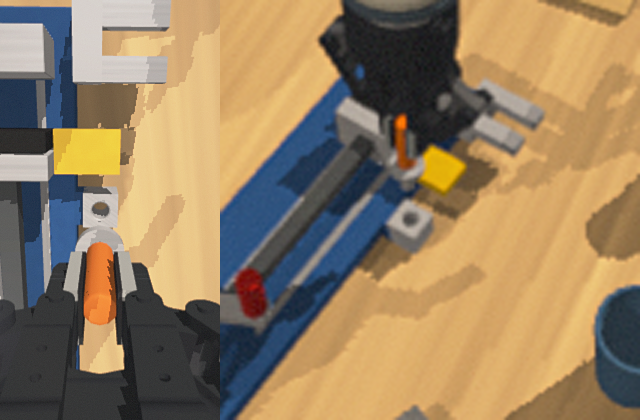

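The left half shows the pin held upright, its collar just above the empty boss (bore at (100,210)). Now I'll take it over the slot.

Request:
send_rows:
  moves:
    - [[0.008, 0.025, 0, 0, 0, 0, -1], [0.01, 0.035, 0, 0, 0, 0, -1], [0.01, 0.028, 0, 0, 0, 0, -1], [0.0085, 0.0197, 0, 0, 0, 0, -1], [0, 0, 0, 0, 0, 0, -1], [0, 0, 0, 0, 0, 0, -1], [0, 0, 0, 0, 0, 0, -1]]

```text
clock: 4.9
eef_pos: [612.5, 31.4, 145.3]
tcp_rot: [-3.14, 0.0, 1.43]
contact_force: [-0.5, 0.4, -0.5]
opening: 0.148
grasp_force: 58.5
```

Run:
```python
from fit import *
f=grab('wrist','w4');print(f['s']['eef_pos'],f['s']['tcp_rot'])
s=grab('scene','s2')
i=cv2.imread('pics/w4.png')[120:340,180:400];j=cv2.imread('pics/s2.png')[205:275,250:320]
cv2.imwrite('pics/m2.png',np.hstack([cv2.resize(i,(400,400)),cv2.resize(j,(400,400),interpolation=cv2.INTER_CUBIC)]))
```

```text
[612.49091427  31.403033   145.31435678] [-3.14036857e+00  4.66112458e-04  1.43048227e+00]
```

View pics/m2.png

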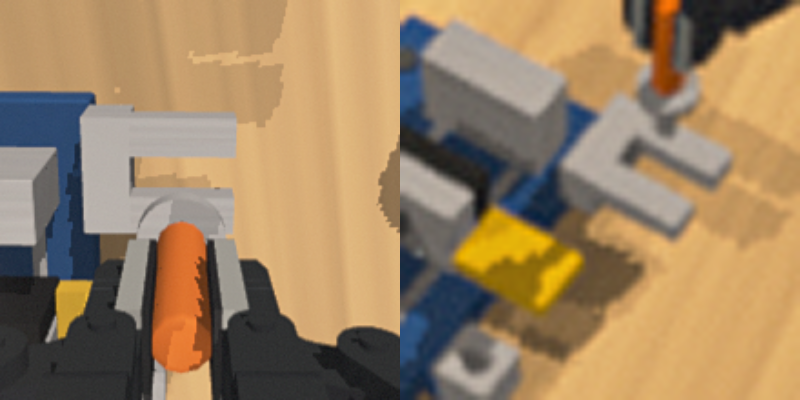

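Run:
```python
from fit import *
f=load('w4');g=cv2.cvtColor(f['img'],cv2.COLOR_RGB2GRAY)
for c in(254,262): print(g[172:262,c].tolist())
P=lambda x,y:((x+.5)*.55-.5+180,(y+.5)*.55-.5+120)
for p in[(131,110),(131,142),(131,188),(131,233),(236,113),(236,190)]: print(p,P(*p),at_z(f,P(*p),45).round(1))
```

```text
[151, 147, 151, 149, 149, 150, 153, 148, 150, 155, 160, 158, 163, 177, 179, 182, 180, 174, 173, 171, 173, 177, 178, 177, 174, 175, 173, 171, 174, 176, 175, 174, 176, 180, 160, 151, 153, 152, 153, 153, 152, 153, 153, 154, 152, 135, 132, 132, 132, 128, 117, 157, 163, 161, 160, 161, 169, 179, 180, 179, 177, 174, 174, 174, 176, 180, 178, 173, 175, 174, 176, 179, 178, 175, 180, 178, 123, 91, 87, 106, 150, 156, 153, 154, 155, 156, 157, 153, 154, 154]
[158, 157, 156, 158, 156, 156, 158, 152, 156, 158, 160, 159, 163, 177, 180, 180, 177, 178, 172, 174, 173, 176, 179, 178, 174, 173, 173, 173, 174, 177, 176, 174, 174, 177, 176, 176, 177, 177, 173, 173, 174, 174, 173, 175, 172, 153, 150, 149, 150, 151, 149, 158, 161, 161, 158, 160, 167, 178, 184, 181, 153, 122, 112, 121, 174, 180, 181, 178, 176, 180, 181, 180, 178, 176, 175, 174, 174, 178, 179, 125, 85, 77, 66, 56, 56, 55, 48, 44, 38, 39]
(131, 110) (251.825, 180.275) [596.9  59.3  45. ]
(131, 142) (251.825, 197.875) [595.   47.3  45. ]
(131, 188) (251.825, 223.175) [592.   29.4  45. ]
(131, 233) (251.825, 247.925) [589.   11.1  45. ]
(236, 113) (309.57500000000005, 181.925) [635.2  52.7  45. ]
(236, 190) (309.57500000000005, 224.275) [631.7  22.9  45. ]
```

The slot centre computes to (613, 31), and the pin is at (612.5, 31.4), so it's aligned. Lowering.

Request:
send_rows:
  moves:
    - [[0.0005, -0.0003, -0.02, 0, 0, 0, -1], [0, 0, -0.01, 0, 0, 0, -1], [0, 0, -0.01, 0, 0, 0, -1], [0, 0, -0.008, 0, 0, 0, -1], [0, 0, -0.003, 0, 0, 0, -1], [0, 0, -0.0015, 0, 0, 0, -1], [0, 0, 0, 0, 0, 0, -1]]

```text
clock: 5.7
eef_pos: [613.8, 31.9, 93.5]
tcp_rot: [3.141, -0.0, 1.431]
contact_force: [0.4, -0.1, 0.2]
opening: 0.139
grasp_force: 58.5
```

Request:
send_rows:
  moves:
    - [[0, 0, -0.001, 0, 0, 0, -1], [0, 0, -0.001, 0, 0, 0, -1], [0, 0, 0, 0, 0, 0, -1]]

```text
clock: 6.0
eef_pos: [613.9, 31.8, 91.7]
tcp_rot: [3.141, -0.0, 1.431]
contact_force: [0.2, 0.3, 0.4]
opening: 0.14
grasp_force: 58.9
```

Request:
send_rows:
  moves:
    - [[0, 0, -0.001, 0, 0, 0, -1], [0, 0, 0, 0, 0, 0, -1]]

```text
clock: 6.2
eef_pos: [614.1, 31.8, 91.7]
tcp_rot: [3.141, -0.0, 1.431]
contact_force: [-3.2, 0.8, 10.7]
opening: 0.142
grasp_force: 60.2
```

Run:
```python
from fit import *
print(sense()['eef_pos'],sense()['contact_force'])
s=grab('scene','s3');d=grab('side','d3')
i=cv2.imread('pics/d3.png')[150:240,240:330];j=cv2.imread('pics/s3.png')[205:275,250:320]
cv2.imwrite('pics/m3.png',np.hstack([cv2.resize(i,(400,400),interpolation=cv2.INTER_CUBIC),cv2.resize(j,(400,400),interpolation=cv2.INTER_CUBIC)]))
```

```text
[614.05802244  31.83912525  91.65491594] [-3.17257684  0.8375974  10.70751764]
```

View pics/m3.png

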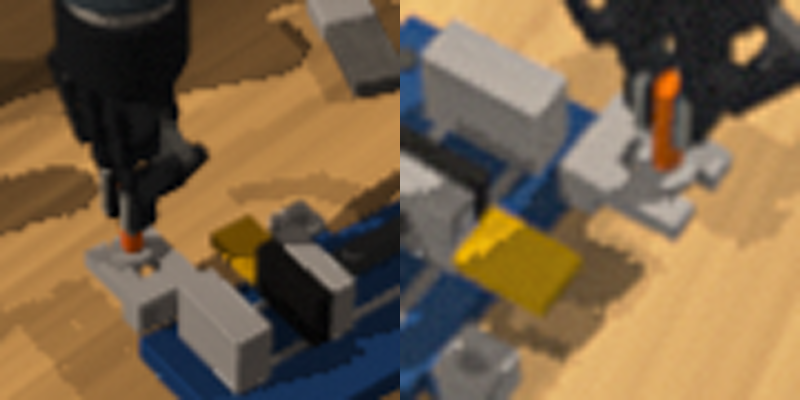

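The collar rests on the prongs at left-half px (130,255) and the force is 10 N. I'll release and go over the knob.

Request:
send_rows:
  moves:
    - [[0, 0, 0.001, 0, 0, 0, 0.0], [0, 0, 0, 0, 0, 0, 0.0], [0, 0, 0, 0, 0, 0, 0.0], [0, 0, 0, 0, 0, 0, 0.0], [0, 0, 0.02, 0, 0, 0, 0], [0, 0, 0.045, 0, 0, 0, 0], [0, 0, 0.045, 0, 0, 0, 0], [-0.013, -0.03, 0.02, 0, 0, 0, 0], [-0.013, -0.04, 0.01, 0, 0, 0, 0], [-0.013, -0.045, 0.01, 0, 0, 0, 0]]

```text
clock: 7.3
eef_pos: [574.4, -83.6, 242.4]
tcp_rot: [3.14, -0.0, 1.433]
contact_force: [-0.6, -0.1, -0.4]
opening: 0.501
grasp_force: 0.0
```

Request:
send_rows:
  moves:
    - [[-0.013, -0.045, 0.01, 0, 0, 0, 0], [-0.013, -0.045, 0.01, 0, 0, 0, 0], [-0.013, -0.045, 0.005, 0, 0, 0, 0], [0, -0.013, 0, 0, 0, 0, 0], [0, 0, 0, 0, 0, 0, 0], [0, 0, 0, 0, 0, 0, 0], [0, 0, 0, 0, 0, 0, 0]]

```text
clock: 8.0
eef_pos: [535.9, -229.7, 265.9]
tcp_rot: [-3.141, -0.001, 1.432]
contact_force: [0.3, 0.4, -0.0]
opening: 0.497
grasp_force: 0.0
```

```bash
cat > knob.py <<'E'
from h import *
def red(f,box=None):
    h=cv2.cvtColor(f['img'],cv2.COLOR_RGB2HSV)
    m=(((h[...,0]<4)|(h[...,0]>174))&(h[...,1]>170)&(h[...,2]>60)).astype(np.uint8)
    if box: k=np.zeros_like(m);k[box[1]:box[3],box[0]:box[2]]=1;m*=k
    n,l,st,c=cv2.connectedComponentsWithStats(m);i=1+np.argmax(st[1:,4]);return l==i,st[i],c[i]
E
python3 - <<'E'
from knob import *
f=grab('wrist','w5');print(f['s']['eef_pos'],f['s']['tcp_rot'],f['s']['contact_force'])
m,st,c=red(f);print(st,c)
y,x=np.nonzero(m);print([(r,x[y==r].min(),x[y==r].max()) for r in range(st[1],st[1]+st[3],2)])
import numpy as np
# brightness along axis
h=f['img'][:,:,0];print([int(h[r,int(c[0])]) for r in range(st[1],st[1]+st[3])])
E
```

```text
[ 535.85276375 -229.73877287  265.94209292] [-3.14085323e+00 -6.87296714e-04  1.43201835e+00] [ 0.32320024  0.38319308 -0.04430678]
[268 187  24  34 619] [279.6187399  203.91437803]
[(187, np.int64(279), np.int64(281)), (189, np.int64(274), np.int64(286)), (191, np.int64(272), np.int64(287)), (193, np.int64(271), np.int64(289)), (195, np.int64(271), np.int64(289)), (197, np.int64(270), np.int64(289)), (199, np.int64(270), np.int64(289)), (201, np.int64(270), np.int64(290)), (203, np.int64(269), np.int64(290)), (205, np.int64(269), np.int64(290)), (207, np.int64(269), np.int64(290)), (209, np.int64(268), np.int64(291)), (211, np.int64(269), np.int64(290)), (213, np.int64(269), np.int64(290)), (215, np.int64(270), np.int64(289)), (217, np.int64(272), np.int64(287)), (219, np.int64(275), np.int64(284))]
[155, 159, 160, 158, 160, 162, 161, 163, 162, 164, 161, 172, 196, 191, 185, 185, 186, 184, 182, 182, 183, 182, 181, 178, 180, 177, 178, 177, 179, 177, 176, 176, 173, 170]
```

Run:
```python
from fit import *
f=load('w5');k=at_z(f,(279.7,209.3),153);print('knob',k)
hb=tri((a,S(131,391)),(b,D(560,137)));print('hub',hb,proj(f,hb[0]),proj(w,hb[0]))
print(tri((a,S(219,367)),(b,D(482,55))))
i=f['img'];x,y=proj(f,hb[0])[0].astype(int);print(x,y)
g=cv2.cvtColor(i,cv2.COLOR_RGB2GRAY);print(g[y-40:y+44:4,x-44:x+44:4])
```

```text
knob [ 535.51544273 -228.07770251  153.        ]
hub (array([ 488.55602826, -243.30597312,  116.56353265]), [np.float64(0.13814970072130137), np.float64(0.138149700721369)]) [[227.2006089  221.85726607]] [[273.69525242 261.22839894]]
(array([ 536.92311078, -228.51916736,  155.03049931]), [np.float64(0.2994775376868553), np.float64(0.2994775376865668)])
227 221
[[ 78  81  79  78  80  79  79  80  79  77  78  78  78  78  74  77  79  77
   75  76  69  48]
 [ 78  79  77  67  80  81  79  82  81  81  79  71  70  71  73  72  71  72
   75  72  75  44]
 [ 78  77  79  76  81  77  78  79  78  81  76  67  69  69  68  73  70  71
   65  67  64 137]
 [ 79  76  76  77  79  76  77  78  79  80  79  68  68  70  68  70  69  68
   76 140 170 173]
 [ 79  66  65  79  80  80  77  77  78  79  68  68  66  67  71  67  75 142
  173 171 175 173]
 [ 80  81  81  63  78  78  79  76  79  79  69  66  73  70 104 156 170 172
  172 168 169 179]
 [ 74  78  81  64  77  77  79  81  78  63  68  74  73 146 147 176 173 169
  173 171 171 107]
 [ 79  75  66  79  76  78  80  81  67  80  80  80  81  80 132 146 174 170
  169 169 17
[... 516 characters left out ...]
3  83  81  82  58  53  54  52
   53  51  51 107]
 [116 114 170 110  70  78  79  55  54  52  57  63  58  51  55  52  51  53
   80  51  48 107]
 [182 180 180 104 112  64  64  54  56  51  55  52  53  56  53  66  65  66
   52  47  44 170]
 [182 180 181 107 115 125 121 118 113 112 110 109 114 114 119 114 111 109
  107 171 168 167]
 [183 181 130 113 117 123 124 120 111 113 112 109 114 114 117 116 107 111
  103 169 170 168]
 [183 181 114 113 117 119 120 120 118 115 119  82 109 114 118 115 108 111
  163 166 168 165]
 [181 182 109 111 119 118 124 117 151 149 154  38  43 116 115 116 110 111
  168 165 168 165]
 [179 182 112 113 117 116 122 128 150 151 132  36  36 115 118 117 113 110
  170 167 170 164]]
```

Request:
send_rows:
  moves:
    - [[0, 0.0015, -0.03, 0, 0, 0, 0], [0, 0, -0.04, 0, 0, 0, 0], [0, 0, -0.04, 0, 0, 0, 0], [0, 0, -0.02, 0, 0, 0, 0], [0, 0, 0, 0, 0, 0, -1], [0, 0, 0, 0, 0, 0, -1], [0, 0, 0, 0, 0, 0, -1], [0, 0, 0, 0, 0, 0, -1], [0, 0, 0, 0, 0, 0, -1]]
  grip_force: 50

```text
clock: 8.95
eef_pos: [535.8, -228.9, 136.6]
tcp_rot: [3.141, -0.001, 1.431]
contact_force: [4.0, 5.5, -13.1]
opening: 0.192
grasp_force: 49.1
```

Run:
```python
import numpy as np
def seq(a0,step,n,k=50):
    P=[np.array([np.cos(np.radians(a0+i*step)),np.sin(np.radians(a0+i*step))])*k for i in range(n+1)]
    D=np.diff(np.round(P),axis=0)/1000
    print([[float(x),float(y),0,0,0,0,-1] for x,y in D])
seq(18,18,10);seq(198,18,10)
```

```text
[[-0.008, 0.014, 0, 0, 0, 0, -1], [-0.011, 0.011, 0, 0, 0, 0, -1], [-0.014, 0.008, 0, 0, 0, 0, -1], [-0.015, 0.002, 0, 0, 0, 0, -1], [-0.015, -0.002, 0, 0, 0, 0, -1], [-0.014, -0.008, 0, 0, 0, 0, -1], [-0.011, -0.011, 0, 0, 0, 0, -1], [-0.008, -0.014, 0, 0, 0, 0, -1], [-0.002, -0.015, 0, 0, 0, 0, -1], [0.002, -0.015, 0, 0, 0, 0, -1]]
[[0.008, -0.014, 0, 0, 0, 0, -1], [0.011, -0.011, 0, 0, 0, 0, -1], [0.014, -0.008, 0, 0, 0, 0, -1], [0.015, -0.002, 0, 0, 0, 0, -1], [0.015, 0.002, 0, 0, 0, 0, -1], [0.014, 0.008, 0, 0, 0, 0, -1], [0.011, 0.011, 0, 0, 0, 0, -1], [0.008, 0.014, 0, 0, 0, 0, -1], [0.002, 0.015, 0, 0, 0, 0, -1], [-0.002, 0.015, 0, 0, 0, 0, -1]]
```

Request:
send_rows:
  moves:
    - [[-0.008, 0.014, 0, 0, 0, 0, -1], [-0.011, 0.011, 0, 0, 0, 0, -1], [-0.014, 0.008, 0, 0, 0, 0, -1], [-0.015, 0.002, 0, 0, 0, 0, -1], [-0.015, -0.002, 0, 0, 0, 0, -1], [-0.014, -0.008, 0, 0, 0, 0, -1], [-0.011, -0.011, 0, 0, 0, 0, -1], [-0.008, -0.014, 0, 0, 0, 0, -1], [-0.002, -0.015, 0, 0, 0, 0, -1], [0.002, -0.015, 0, 0, 0, 0, -1]]

```text
clock: 9.95
eef_pos: [440.6, -260.4, 136.6]
tcp_rot: [3.138, -0.001, 1.429]
contact_force: [19.9, 11.3, -24.6]
opening: 0.193
grasp_force: 49.9
```

Request:
send_rows:
  moves:
    - [[0.008, -0.014, 0, 0, 0, 0, -1], [0.011, -0.011, 0, 0, 0, 0, -1], [0.014, -0.008, 0, 0, 0, 0, -1], [0.015, -0.002, 0, 0, 0, 0, -1], [0.015, 0.002, 0, 0, 0, 0, -1], [0.014, 0.008, 0, 0, 0, 0, -1], [0.011, 0.011, 0, 0, 0, 0, -1], [0.008, 0.014, 0, 0, 0, 0, -1], [0.002, 0.015, 0, 0, 0, 0, -1], [-0.002, 0.015, 0, 0, 0, 0, -1]]

```text
clock: 10.95
eef_pos: [536.1, -228.9, 136.4]
tcp_rot: [3.141, 0.001, 1.431]
contact_force: [-3.0, -6.3, -10.9]
opening: 0.194
grasp_force: 51.4
```

Run:
```python
from fit import *
f=grab('wrist','w6');grab('scene','s6');grab('side','d6')
s=sense();print(s['clock'],s['eef_pos'],s['contact_force'],s['wrist_torque'])
```

```text
11.1 [ 535.45137276 -227.60533013  136.50540498] [  1.25876082   4.27783132 -10.92262558] [ 0.79975357 -0.26016187 -0.0045022 ]
```

Request:
send_rows:
  moves:
    - [[-0.008, 0.014, 0, 0, 0, 0, -1], [-0.011, 0.011, 0, 0, 0, 0, -1], [-0.014, 0.008, 0, 0, 0, 0, -1], [-0.015, 0.002, 0, 0, 0, 0, -1], [-0.015, -0.002, 0, 0, 0, 0, -1], [-0.014, -0.008, 0, 0, 0, 0, -1], [-0.011, -0.011, 0, 0, 0, 0, -1], [-0.008, -0.014, 0, 0, 0, 0, -1], [-0.002, -0.015, 0, 0, 0, 0, -1], [0.002, -0.015, 0, 0, 0, 0, -1]]

```text
clock: 12.1
eef_pos: [440.6, -260.4, 136.6]
tcp_rot: [3.138, -0.001, 1.429]
contact_force: [19.6, 11.0, -21.4]
opening: 0.194
grasp_force: 50.5
```

Request:
send_rows:
  moves:
    - [[0.008, -0.014, 0, 0, 0, 0, -1], [0.011, -0.011, 0, 0, 0, 0, -1], [0.014, -0.008, 0, 0, 0, 0, -1], [0.015, -0.002, 0, 0, 0, 0, -1], [0.015, 0.002, 0, 0, 0, 0, -1], [0.014, 0.008, 0, 0, 0, 0, -1], [0.011, 0.011, 0, 0, 0, 0, -1], [0.008, 0.014, 0, 0, 0, 0, -1], [0.002, 0.015, 0, 0, 0, 0, -1], [-0.002, 0.015, 0, 0, 0, 0, -1]]

```text
clock: 13.1
eef_pos: [536.2, -228.9, 136.4]
tcp_rot: [3.14, 0.001, 1.431]
contact_force: [-2.2, -6.4, -9.8]
opening: 0.191
grasp_force: 51.7
```

Request:
send_rows:
  moves:
    - [[-0.008, 0.014, 0, 0, 0, 0, -1], [-0.011, 0.011, 0, 0, 0, 0, -1], [-0.014, 0.008, 0, 0, 0, 0, -1], [-0.015, 0.002, 0, 0, 0, 0, -1], [-0.015, -0.002, 0, 0, 0, 0, -1], [-0.014, -0.008, 0, 0, 0, 0, -1], [-0.011, -0.011, 0, 0, 0, 0, -1], [-0.008, -0.014, 0, 0, 0, 0, -1], [-0.002, -0.015, 0, 0, 0, 0, -1], [0.002, -0.015, 0, 0, 0, 0, -1]]

```text
clock: 14.1
eef_pos: [440.0, -258.1, 136.4]
tcp_rot: [3.139, -0.002, 1.43]
contact_force: [13.2, 7.7, -16.2]
opening: 0.191
grasp_force: 51.2
```

Request:
send_rows:
  moves:
    - [[0.008, -0.014, 0, 0, 0, 0, -1], [0.011, -0.011, 0, 0, 0, 0, -1], [0.014, -0.008, 0, 0, 0, 0, -1], [0.015, -0.002, 0, 0, 0, 0, -1], [0.015, 0.002, 0, 0, 0, 0, -1], [0.014, 0.008, 0, 0, 0, 0, -1], [0.011, 0.011, 0, 0, 0, 0, -1], [0.008, 0.014, 0, 0, 0, 0, -1], [0.002, 0.015, 0, 0, 0, 0, -1], [-0.002, 0.015, 0, 0, 0, 0, -1]]

```text
clock: 15.1
eef_pos: [536.0, -228.6, 136.4]
tcp_rot: [3.141, 0.001, 1.431]
contact_force: [-4.1, -5.4, -9.5]
opening: 0.196
grasp_force: 51.9
```

Request:
send_rows:
  moves:
    - [[-0.008, 0.014, 0, 0, 0, 0, -1], [-0.011, 0.011, 0, 0, 0, 0, -1], [-0.014, 0.008, 0, 0, 0, 0, -1], [-0.015, 0.002, 0, 0, 0, 0, -1], [-0.015, -0.002, 0, 0, 0, 0, -1], [-0.014, -0.008, 0, 0, 0, 0, -1], [-0.011, -0.011, 0, 0, 0, 0, -1], [-0.008, -0.014, 0, 0, 0, 0, -1], [-0.002, -0.015, 0, 0, 0, 0, -1], [0.002, -0.015, 0, 0, 0, 0, -1]]

```text
clock: 16.1
eef_pos: [440.0, -258.1, 136.4]
tcp_rot: [3.139, -0.002, 1.43]
contact_force: [12.0, 7.9, -16.3]
opening: 0.195
grasp_force: 51.2
```

Request:
send_rows:
  moves:
    - [[0.008, -0.014, 0, 0, 0, 0, -1], [0.011, -0.011, 0, 0, 0, 0, -1], [0.014, -0.008, 0, 0, 0, 0, -1], [0.015, -0.002, 0, 0, 0, 0, -1], [0.015, 0.002, 0, 0, 0, 0, -1], [0.014, 0.008, 0, 0, 0, 0, -1], [0.011, 0.011, 0, 0, 0, 0, -1], [0.008, 0.014, 0, 0, 0, 0, -1], [0.002, 0.015, 0, 0, 0, 0, -1], [-0.002, 0.015, 0, 0, 0, 0, -1]]

```text
clock: 17.1
eef_pos: [536.0, -228.6, 136.4]
tcp_rot: [3.141, 0.0, 1.431]
contact_force: [-2.6, -6.1, -9.7]
opening: 0.193
grasp_force: 52.1
```

Request:
send_rows:
  moves:
    - [[-0.008, 0.014, 0, 0, 0, 0, -1], [-0.011, 0.011, 0, 0, 0, 0, -1], [-0.014, 0.008, 0, 0, 0, 0, -1], [-0.015, 0.002, 0, 0, 0, 0, -1], [-0.015, -0.002, 0, 0, 0, 0, -1], [-0.014, -0.008, 0, 0, 0, 0, -1], [-0.011, -0.011, 0, 0, 0, 0, -1], [-0.008, -0.014, 0, 0, 0, 0, -1], [-0.002, -0.015, 0, 0, 0, 0, -1], [0.002, -0.015, 0, 0, 0, 0, -1]]

```text
clock: 18.1
eef_pos: [440.0, -258.1, 136.4]
tcp_rot: [3.139, -0.002, 1.43]
contact_force: [13.8, 9.4, -15.7]
opening: 0.192
grasp_force: 51.3
```

Request:
send_rows:
  moves:
    - [[0, 0, 0, 0, 0, 0, 0], [0, 0, 0, 0, 0, 0, 0], [0, 0, 0, 0, 0, 0, 0], [0, 0, 0.03, 0, 0, 0, 0], [0, 0, 0.045, 0, 0, 0, 0], [0, 0, 0.045, 0, 0, 0, 0], [0, 0, 0.045, 0, 0, 0, 0], [0.01, 0.04, 0.02, 0, 0, 0, 0.5], [0.01, 0.045, 0.02, 0, 0, 0, 1], [0.01, 0.045, 0.02, 0, 0, 0, 1]]

```text
clock: 19.1
eef_pos: [469.2, -128.3, 362.6]
tcp_rot: [3.14, -0.0, 1.43]
contact_force: [1.7, -0.2, 0.4]
opening: 0.977
grasp_force: 0.0
```

Request:
send_rows:
  moves:
    - [[0.01, 0.045, 0.02, 0, 0, 0, 1], [0.01, 0.045, 0, 0, 0, 0, 1], [0.01, 0.045, 0, 0, 0, 0, 1], [0.01, 0.045, 0, 0, 0, 0, 1], [0.01, 0.045, 0, 0, 0, 0, 1], [0.01, 0.04, 0, 0, 0, 0, 1], [0, 0, 0, 0, 0, 0, 1], [0, 0, 0, 0, 0, 0, 1], [0, 0, 0, 0, 0, 0, 1]]

```text
clock: 20.0
eef_pos: [528.9, 134.2, 381.2]
tcp_rot: [-3.142, 0.0, 1.431]
contact_force: [-0.5, 0.5, -0.3]
opening: 1.001
grasp_force: 0.0
```

Run:
```python
from fit import *
f=grab('wrist','w7');a=grab('scene','s7');grab('side','d7');print(f['s']['eef_pos'])
cv2.imwrite('pics/m4.png',np.hstack([cv2.resize(cv2.imread('pics/w7.png'),(800,600))]))
```

```text
[528.88738841 134.22444587 381.18252172]
```

View pics/m4.png

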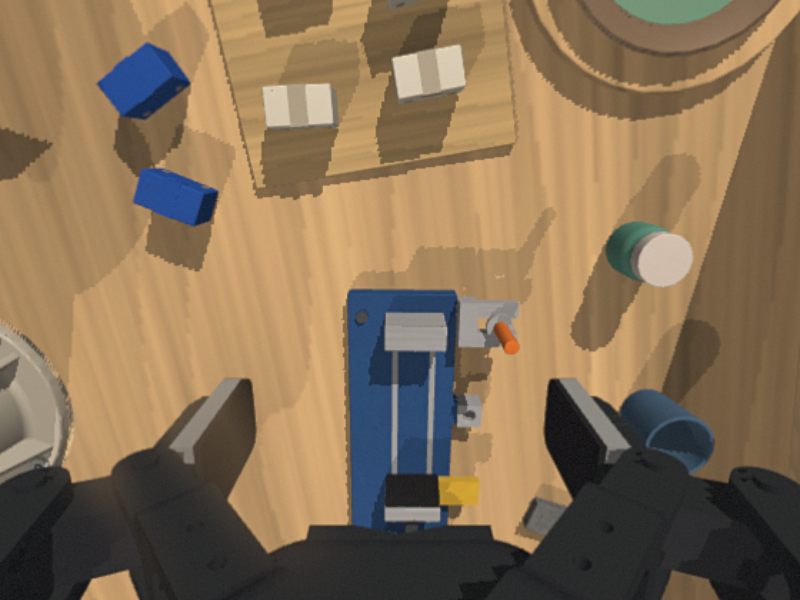

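The wrist view shows the jaw wound back (pad at (412,478)), the pin standing in the notch at (500,328), and the sections on the board. I'll view the board from above.

Request:
send_rows:
  moves:
    - [[-0.002, 0.036, 0, 0, 0, 0, 1], [-0.002, 0.04, 0, 0, 0, 0, 1], [-0.003, 0.04, 0, 0, 0, 0, 1], [-0.003, 0.04, 0, 0, 0, 0, 1], [-0.002, 0.04, 0, 0, 0, 0, 1], [-0.002, 0.04, 0, 0, 0, 0, 1], [0, 0, 0, 0, 0, 0, 1], [0, 0, 0, 0, 0, 0, 1], [0, 0, 0, 0, 0, 0, 1]]

```text
clock: 21.05
eef_pos: [515.7, 369.3, 381.1]
tcp_rot: [3.142, 0.0, 1.43]
contact_force: [-0.3, -1.2, -0.2]
opening: 0.998
grasp_force: 0.0
```

```bash
cat > sec.py <<'E'
from h import *
def secs(f,z=50.,verbose=1):
    h=cv2.cvtColor(f['img'],cv2.COLOR_RGB2HSV)
    m=((h[...,1]<75)&(h[...,2]>150)).astype(np.uint8)
    # rectify onto plane z: 2px per mm
    s=f['s']['eef_pos']; x0,y0=s[0]-200,s[1]-250; W,H=800,1000
    gx,gy=np.meshgrid(np.arange(W)/2+x0,np.arange(H)/2+y0)
    p=proj(f,np.c_[gx.ravel(),gy.ravel(),np.full(gx.size,z)]).astype(np.float32).reshape(H,W,2)
    r=cv2.remap(f['img'],p[...,0],p[...,1],cv2.INTER_LINEAR)
    h=cv2.cvtColor(r,cv2.COLOR_RGB2HSV)
    m=((h[...,1]<85)&(h[...,2]>165)).astype(np.uint8)
    m=cv2.morphologyEx(m,cv2.MORPH_OPEN,np.ones((5,5))); m=cv2.morphologyEx(m,cv2.MORPH_CLOSE,np.ones((25,25)))
    out=[]
    for c in cv2.findContours(m,cv2.RETR_EXTERNAL,cv2.CHAIN_APPROX_NONE)[0]:
        A=cv2.contourArea(c)/4
        if 900<A<4000:
            (cx,cy),(w_,h_),an=cv2.minAreaRect(c)
            if w_<h_: w_,h_,an=h_,w_,an-90
            an=(an+90)%180-90
            out.append((x0+cx/2,y0+cy/2,np.radians(an),w_/2,h_/2,A))
    return out,r,(x0,y0)
E
python3 - <<'E'
from sec import *
f=grab('wrist','w8');print(f['s']['eef_pos'])
o,r,_=secs(f);print(np.round(o,2))
im=r[:,:,::-1].copy()
for q in o: cv2.circle(im,(int((q[0]-_[0])*2),int((q[1]-_[1])*2)),4,(0,0,255),-1)
cv2.imwrite('pics/r8.png',cv2.resize(im,None,fx=.55,fy=.55))
h=cv2.cvtColor(f['img'],cv2.COLOR_RGB2HSV);
for q in o: 
    p=proj(f,[q[0],q[1],50])[0].astype(int);print(p,h[p[1],p[0]-12:p[0]+13:6].tolist())
E
```

```text
[515.73268241 369.30149134 381.13198828]
[[ 4.84820e+02  3.96190e+02  1.00000e-01  5.92500e+01  3.44800e+01
   1.77062e+03]
 [ 5.73480e+02  3.55330e+02  1.40000e-01  5.91100e+01  3.93200e+01
   1.68138e+03]
 [ 5.72630e+02  2.76650e+02  4.00000e-02  5.88900e+01  4.53500e+01
   1.98475e+03]
 [ 4.57600e+02  2.66380e+02 -1.00000e-01  6.06200e+01  4.73600e+01
   2.62762e+03]]
[253 147] [[19, 49, 208], [18, 57, 182], [17, 61, 166], [18, 60, 170], [19, 48, 207]]
[324 168] [[18, 49, 204], [18, 64, 163], [19, 66, 163], [19, 50, 195], [18, 49, 207]]
[329 224] [[18, 50, 204], [19, 53, 192], [18, 62, 164], [19, 55, 185], [18, 49, 204]]
[249 241] [[18, 50, 206], [18, 53, 198], [19, 62, 164], [18, 51, 206], [19, 50, 206]]
```

Positions on the plane z=50: A (485,396), B (457,260), C (574,353), D (573,271). A has shifted since the start. I'll pick D first.

Request:
send_rows:
  moves:
    - [[0.008, -0.014, -0.037, 0, 0, 0.09, 1], [0.008, -0.014, -0.037, 0, 0, 0.09, 1], [0.008, -0.014, -0.037, 0, 0, 0, 1], [0.008, -0.014, -0.037, 0, 0, 0, 1], [0.008, -0.014, -0.037, 0, 0, 0, 1], [0.008, -0.014, -0.037, 0, 0, 0, 1], [0.009, -0.014, -0.037, 0, 0, 0, 1], [0, 0, -0.04, 0, 0, 0, 1], [0, 0, -0.03, 0, 0, 0, 1], [0, 0, -0.009, 0, 0, 0, 1]]

```text
clock: 22.1
eef_pos: [570.9, 270.3, 40.2]
tcp_rot: [-3.137, 0.002, 1.609]
contact_force: [-0.5, -0.2, 0.3]
opening: 1.002
grasp_force: 0.0
```

Request:
send_rows:
  moves:
    - [[0, 0, 0, 0, 0, 0, -1], [0, 0, 0, 0, 0, 0, -1], [0, 0, 0, 0, 0, 0, -1], [0, 0, 0, 0, 0, 0, -1], [0, 0, 0, 0, 0, 0, -1]]
  grip_force: 40

```text
clock: 22.6
eef_pos: [573.5, 273.1, 44.9]
tcp_rot: [3.139, -0.001, 1.611]
contact_force: [-0.3, -1.7, 7.4]
opening: 0.695
grasp_force: 45.7
```

```bash
python3 -c "
from h import *
s=sense();print(s['eef_pos'],s['tcp_rot'],s['contact_force'])"
```

```text
[573.45400447 273.13127866  44.86634629] [ 3.13917167e+00 -9.27938858e-04  1.61095756e+00] [-0.32060797 -1.68999787  7.44688366]
```

Request:
send_rows:
  moves:
    - [[0, 0, 0.03, 0, 0, 0, -1], [0, 0, 0.04, 0, 0, 0, -1], [-0.007, -0.03, 0.035, 0, 0, -0.05, -1], [-0.007, -0.04, 0, 0, 0, -0.05, -1], [-0.007, -0.045, 0, 0, 0, -0.05, -1], [-0.007, -0.045, 0, 0, 0, -0.038, -1], [-0.007, -0.045, 0, 0, 0, 0, -1], [-0.007, -0.04, 0, 0, 0, 0, -1], [-0.007, -0.029, 0, 0, 0, 0, -1], [0, 0, 0, 0, 0, 0, -1]]

```text
clock: 23.6
eef_pos: [522.5, -4.2, 148.6]
tcp_rot: [3.142, 0.001, 1.42]
contact_force: [-1.0, -0.2, -1.1]
opening: 0.688
grasp_force: 44.7
```

Request:
send_rows:
  moves:
    - [[0, 0, -0.03, 0, 0, 0, -1], [0, 0, -0.03, 0, 0, 0, -1], [0, 0, -0.015, 0, 0, 0, -1], [0, 0, 0, 0, 0, 0, -1], [0, 0, 0, 0, 0, 0, -1], [0, 0, 0, 0, 0, 0, -1]]

```text
clock: 24.2
eef_pos: [524.4, -1.0, 74.2]
tcp_rot: [3.14, -0.0, 1.423]
contact_force: [-0.3, 0.5, -1.8]
opening: 0.697
grasp_force: 44.6
```

Request:
send_rows:
  moves:
    - [[0.0004, 0, -0.01, 0, 0, 0, -1], [0, 0, -0.005, 0, 0, 0, -1], [0, 0, -0.0015, 0, 0, 0, -1], [0, 0, 0, 0, 0, 0, -1], [0, 0, 0, 0, 0, 0, -1]]

```text
clock: 24.7
eef_pos: [523.8, -1.3, 56.9]
tcp_rot: [-3.141, -0.0, 1.423]
contact_force: [-4.0, 0.9, 6.1]
opening: 0.693
grasp_force: 45.6
```

Request:
send_rows:
  moves:
    - [[0, 0, 0, 0, 0, 0, 0.7], [0, 0, 0, 0, 0, 0, 0.7], [0, 0, 0, 0, 0, 0, 0.7], [0, 0, 0.03, 0, 0, 0, 0.8], [0, 0, 0.04, 0, 0, 0, 1], [0, 0, 0.04, 0, 0, 0, 1], [0, 0, 0.04, 0, 0, 0, 1], [0, 0, 0.04, 0, 0, 0, 1], [0, 0, 0, 0, 0, 0, 1], [0, 0, 0, 0, 0, 0, 1]]

```text
clock: 25.7
eef_pos: [524.2, -1.4, 247.2]
tcp_rot: [3.14, -0.0, 1.423]
contact_force: [-1.1, 0.8, 0.5]
opening: 0.997
grasp_force: 0.0
```

```bash
cat > chk.py <<'E'
from sec import *
# rectify in vise frame at height z, report light-grey extents
def vis(f,z,ya,yb,P=(509.1,-105.4,-.1475)):
    c,s=np.cos(P[2]),np.sin(P[2]); X,Y=np.meshgrid(np.arange(-60,60,.5),np.arange(ya,yb,.5))
    p=proj(f,np.c_[(P[0]+c*X-s*Y).ravel(),(P[1]+s*X+c*Y).ravel(),np.full(X.size,z)]).astype(np.float32).reshape(X.shape+(2,))
    return cv2.remap(f['img'],p[...,0],p[...,1],cv2.INTER_LINEAR)
def ext(f,z,y):
    r=vis(f,z,y-3,y+3).mean(0); d=np.abs(np.diff(cv2.GaussianBlur(r,(1,3),0),axis=0)).sum(1)
    i=[k for k in range(1,len(d)-1) if d[k]>25 and d[k]>=d[k-1] and d[k]>d[k+1]]
    return [(round(-59.75+.5*k,1),int(d[k])) for k in i]
E
python3 - <<'E'
from chk import *
f=grab('wrist','w9');print(f['s']['eef_pos'],f['s']['tcp_rot'])
for y in(148,142,136):print('jaw',y,ext(f,65,y))
for y in(112,106,100):print('sec',y,ext(f,62,y))
r=vis(f,62,60,170); cv2.imwrite('pics/v9.png',r[:,:,::-1])
print([int(v) for v in cv2.cvtColor(r,cv2.COLOR_RGB2GRAY)[:,70:90].mean(1)[::2]])
E
```

```text
[524.22986994  -1.35725614 247.21127743] [ 3.13962074e+00 -2.97096227e-04  1.42279870e+00]
jaw 148 [(-29.8, 81), (29.8, 112), (41.2, 87), (57.8, 27)]
jaw 142 [(-31.8, 31), (-30.2, 103), (29.8, 104), (37.8, 30), (41.2, 73)]
jaw 136 [(-30.2, 107), (29.2, 96), (40.8, 76)]
sec 112 [(-41.2, 29), (-31.2, 119), (-9.2, 37), (6.8, 43), (28.2, 122), (38.2, 37)]
sec 106 [(-42.2, 33), (-31.2, 118), (-9.2, 37), (6.8, 41), (28.2, 129), (38.2, 33)]
sec 100 [(-31.2, 114), (-9.2, 36), (6.8, 42), (28.2, 107), (37.8, 36)]
[78, 77, 77, 78, 78, 78, 78, 78, 78, 78, 79, 78, 77, 77, 78, 78, 77, 77, 77, 78, 78, 78, 78, 77, 75, 84, 132, 197, 205, 203, 203, 203, 203, 203, 203, 203, 203, 203, 204, 204, 204, 203, 203, 204, 204, 204, 204, 204, 204, 204, 204, 204, 204, 205, 205, 205, 205, 207, 215, 208, 156, 101, 86, 86, 76, 75, 73, 61, 59, 64, 101, 150, 161, 157, 157, 158, 159, 162, 162, 160, 159, 156, 155, 156, 158, 160, 162, 162, 161, 159, 155, 155, 160, 162, 164, 152, 146, 144, 76, 61, 65, 64, 65, 66, 66, 66, 67, 68, 68, 69]
```

Request:
send_rows:
  moves:
    - [[-0.001, 0.03, 0.03, 0, 0, 0, 1], [-0.001, 0.042, 0.02, 0, 0, 0, 1], [-0.001, 0.043, 0.02, 0, 0, 0, 1], [-0.001, 0.043, 0.02, 0, 0, 0, 1], [-0.001, 0.043, 0.02, 0, 0, 0, 1], [-0.001, 0.043, 0.02, 0, 0, 0, 1], [-0.001, 0.043, 0.005, 0, 0, 0, 1], [-0.001, 0.043, 0, 0, 0, 0, 1], [0, 0.04, 0, 0, 0, 0, 1], [0, 0, 0, 0, 0, 0, 1]]

```text
clock: 26.75
eef_pos: [514.8, 372.7, 378.3]
tcp_rot: [-3.138, 0.001, 1.426]
contact_force: [0.0, -0.4, 0.6]
opening: 1.004
grasp_force: 0.0
```

Request:
send_rows:
  moves:
    - [[0, 0, 0, 0, 0, 0, 1], [0, 0, 0, 0, 0, 0, 1]]

```text
clock: 26.95
eef_pos: [515.7, 367.6, 380.1]
tcp_rot: [-3.14, 0.002, 1.422]
contact_force: [0.1, -0.3, 0.7]
opening: 1.001
grasp_force: 0.0
```

```bash
cat > look.py <<'E'
from sec import *
import sys
f=grab('wrist',sys.argv[1]);print(f['s']['eef_pos'],f['s']['tcp_rot'][2])
for x,y,a,w,h,A in secs(f)[0]: print('raw %.1f %.1f yaw %.3f w %.1f h %.1f  corrected %.1f %.1f'%(x,y,a,w,h,x+np.sin(a)*(h-34)/2,y-np.cos(a)*(h-34)/2))
E
python3 look.py w10
```

```text
[515.68073737 367.62255039 380.06817621] 1.4224267600799725
raw 484.8 396.0 yaw 0.100 w 59.3 h 34.1  corrected 484.8 396.0
raw 457.1 266.3 yaw -0.093 w 59.9 h 47.1  corrected 456.5 259.8
```

Run:
```python
from sec import *
f=load('w10');o,r,(x0,y0)=secs(f)
h=cv2.cvtColor(r,cv2.COLOR_RGB2HSV);m=((h[...,1]<85)&(h[...,2]>165)).astype(np.uint8)
m=cv2.morphologyEx(m,cv2.MORPH_OPEN,np.ones((5,5)));n,l,st,c=cv2.connectedComponentsWithStats(m)
for s,q in zip(st[1:],c[1:]):
    if s[4]>400: print(s[4]/4,q/2+[x0,y0],(s[2:4]/2))
a=np.hstack([cv2.resize(f['img'][:,:,::-1],(533,400)),cv2.resize(r[200:,200:][:,:,::-1],(267,356))[:400] if 0 else np.zeros((400,1,3),np.uint8)])
cv2.imwrite('pics/m5.png',np.vstack([a]))
```

```text
2030.0 [457.50136545 266.17519817] [63.5 50.5]
805.5 [555.2300856 351.5912034] [26.5 41. ]
835.0 [591.19226432 357.11192165] [28.5 39.5]
741.25 [466.36286216 393.95981852] [25.  35.5]
769.25 [502.59103962 397.59476359] [26.  35.5]
```

C is still there; the mask just split it at the beige stripe, with halves at (555,352) and (591,357). Picking C.

Request:
send_rows:
  moves:
    - [[0.01, -0.003, -0.037, 0, 0, 0.1, 1], [0.01, -0.003, -0.037, 0, 0, 0.1, 1], [0.01, -0.003, -0.037, 0, 0, 0.09, 1], [0.01, -0.003, -0.037, 0, 0, 0, 1], [0.01, -0.0025, -0.037, 0, 0, 0, 1], [0.008, 0, -0.037, 0, 0, 0, 1], [0, 0, -0.037, 0, 0, 0, 1], [0, 0, -0.04, 0, 0, 0, 1], [0, 0, -0.028, 0, 0, 0, 1], [0, 0, -0.008, 0, 0, 0, 1]]

```text
clock: 28.0
eef_pos: [572.2, 351.6, 43.3]
tcp_rot: [-3.137, 0.002, 1.711]
contact_force: [-1.2, -0.2, 0.0]
opening: 1.003
grasp_force: 0.0
```

Request:
send_rows:
  moves:
    - [[0, 0, 0, 0, 0, 0, 1], [0, 0, 0, 0, 0, 0, -1], [0, 0, 0, 0, 0, 0, -1], [0, 0, 0, 0, 0, 0, -1], [0, 0, 0, 0, 0, 0, -1], [0, 0, 0, 0, 0, 0, -1]]

```text
clock: 28.6
eef_pos: [575.2, 354.8, 48.9]
tcp_rot: [3.138, -0.001, 1.713]
contact_force: [0.7, -0.8, 7.8]
opening: 0.689
grasp_force: 44.2
```

Request:
send_rows:
  moves:
    - [[0, 0, 0.03, 0, 0, 0, -1], [0, 0, 0.04, 0, 0, -0.05, -1], [-0.005, -0.03, 0.03, 0, 0, -0.08, -1], [-0.006, -0.04, 0, 0, 0, -0.08, -1], [-0.006, -0.045, 0, 0, 0, -0.08, -1], [-0.006, -0.045, 0, 0, 0, 0, -1], [-0.006, -0.045, 0, 0, 0, 0, -1], [-0.006, -0.045, 0, 0, 0, 0, -1], [-0.006, -0.045, 0, 0, 0, 0, -1], [-0.006, -0.045, 0, 0, 0, 0, -1]]

```text
clock: 29.6
eef_pos: [526.7, 12.6, 147.6]
tcp_rot: [3.14, -0.0, 1.423]
contact_force: [0.6, 0.4, -1.5]
opening: 0.691
grasp_force: 43.8
```

Request:
send_rows:
  moves:
    - [[-0.0056, -0.0356, 0, 0, 0, 0, -1], [-0.003, -0.0208, 0, 0, 0, 0, -1], [0, 0, -0.02, 0, 0, 0, -1], [0, 0, -0.03, 0, 0, 0, -1], [0, 0, -0.02, 0, 0, 0, -1], [0, 0, 0, 0, 0, 0, -1], [0, 0, 0, 0, 0, 0, -1], [0, 0, 0, 0, 0, 0, -1]]

```text
clock: 30.4
eef_pos: [519.3, -42.2, 78.0]
tcp_rot: [3.139, -0.0, 1.423]
contact_force: [-0.2, 0.6, -0.5]
opening: 0.688
grasp_force: 43.7
```

Request:
send_rows:
  moves:
    - [[0.0005, 0, -0.01, 0, 0, 0, -1], [0, 0, -0.005, 0, 0, 0, -1], [0, 0, -0.0015, 0, 0, 0, -1], [0, 0, 0, 0, 0, 0, -1], [0, 0, 0, 0, 0, 0, -1]]

```text
clock: 30.9
eef_pos: [519.0, -42.2, 60.9]
tcp_rot: [3.141, -0.0, 1.423]
contact_force: [-2.6, 0.4, 13.7]
opening: 0.691
grasp_force: 45.5
```

Touching the deck. Release, lift, check, and return over the board.

Request:
send_rows:
  moves:
    - [[0, 0, 0.001, 0, 0, 0, 0.7], [0, 0, 0, 0, 0, 0, 0.7], [0, 0, 0, 0, 0, 0, 0.7], [0, 0, 0.03, 0, 0, 0, 0.8], [0, 0, 0.04, 0, 0, 0, 1], [0, 0, 0.04, 0, 0, 0, 1], [0, 0, 0.04, 0, 0, 0, 1], [0, 0, 0.04, 0, 0, 0, 1], [0, 0, 0, 0, 0, 0, 1], [0, 0, 0, 0, 0, 0, 1]]

```text
clock: 31.9
eef_pos: [519.0, -42.3, 251.6]
tcp_rot: [3.14, -0.0, 1.423]
contact_force: [0.2, -0.1, -0.7]
opening: 0.998
grasp_force: 0.0
```

```bash
sed -i 's/(25,25)/(41,41)/' sec.py
cat >> chk.py <<'E'
def report(tag,ys,yr):
    f=grab('wrist',tag);print(f['s']['eef_pos'])
    for y in ys: print('sec',y,ext(f,62,y))
    g=cv2.cvtColor(vis(f,62,*yr),cv2.COLOR_RGB2GRAY)
    for c in((70,90),(150,170)):
        v=g[:,c[0]:c[1]].mean(1);d=np.diff(v);print('y edges',[(yr[0]+.5*k,int(d[k])) for k in range(1,len(d)-1) if abs(d[k])>15 and abs(d[k])>=abs(d[k-1]) and abs(d[k])>abs(d[k+1])])
E
python3 -c "
from chk import *
report('w11',(106,100,70,62,55),(30,135))"
```

```text
[519.04901442 -42.26290685 251.57362926]
sec 106 [(-41.2, 33), (-31.2, 111), (-9.8, 41), (6.8, 42), (28.2, 110), (38.2, 37)]
sec 100 [(-42.8, 31), (-30.8, 111), (-9.8, 41), (6.8, 40), (28.2, 106), (38.2, 33)]
sec 70 [(-42.8, 26), (-29.8, 119), (-8.2, 44), (7.8, 53), (29.2, 121), (38.2, 55), (39.8, 55), (51.2, 52)]
sec 62 [(-42.2, 32), (-29.8, 129), (-8.2, 51), (7.8, 50), (29.2, 110), (51.8, 45)]
sec 55 [(-30.2, 127), (-8.2, 50), (7.8, 41), (29.2, 91), (37.2, 28), (43.2, 43), (52.2, 29)]
y edges [(45.0, 34), (78.5, -29), (86.0, 31), (119.5, -65), (130.5, 38)]
y edges [(44.5, 35), (78.5, -43), (86.0, 32), (119.5, -54), (130.5, 40)]
```

Request:
send_rows:
  moves:
    - [[-0.001, 0.03, 0.03, 0, 0, 0, 1], [-0.001, 0.043, 0.02, 0, 0, 0, 1], [-0.001, 0.043, 0.02, 0, 0, 0, 1], [-0.001, 0.043, 0.02, 0, 0, 0, 1], [0, 0.043, 0.02, 0, 0, 0, 1], [0, 0.043, 0.02, 0, 0, 0, 1], [0, 0.043, 0, 0, 0, 0, 1], [0, 0.043, 0, 0, 0, 0, 1], [0, 0.043, 0, 0, 0, 0, 1], [0, 0.038, 0, 0, 0, 0, 1]]

```text
clock: 32.95
eef_pos: [514.0, 371.6, 378.3]
tcp_rot: [-3.139, 0.002, 1.423]
contact_force: [0.2, -1.5, 0.1]
opening: 1.001
grasp_force: 0.0
```

Request:
send_rows:
  moves:
    - [[0, 0, 0, 0, 0, 0, 1], [0, 0, 0, 0, 0, 0, 1], [0, 0, 0, 0, 0, 0, 1]]

```text
clock: 33.25
eef_pos: [514.6, 368.8, 379.6]
tcp_rot: [-3.14, 0.002, 1.422]
contact_force: [-0.2, -0.3, 0.5]
opening: 1.001
grasp_force: 0.0
```

```bash
python3 look.py w12
```

```text
[514.55703511 368.76605568 379.59778514] 1.4224328747876245
raw 484.6 396.0 yaw 0.105 w 59.2 h 34.0  corrected 484.6 396.0
raw 457.0 266.7 yaw -0.101 w 59.9 h 46.4  corrected 456.3 260.5
```

Request:
send_rows:
  moves:
    - [[-0.006, 0.005, -0.037, 0, 0, 0.09, 1], [-0.006, 0.005, -0.037, 0, 0, 0.09, 1], [-0.006, 0.005, -0.037, 0, 0, 0.069, 1], [-0.006, 0.005, -0.037, 0, 0, 0, 1], [-0.006, 0.0055, -0.037, 0, 0, 0, 1], [0, 0, -0.037, 0, 0, 0, 1], [0, 0, -0.037, 0, 0, 0, 1], [0, 0, -0.04, 0, 0, 0, 1], [0, 0, -0.03, 0, 0, 0, 1], [0, 0, -0.008, 0, 0, 0, 1]]

```text
clock: 34.3
eef_pos: [483.3, 392.6, 40.9]
tcp_rot: [-3.137, 0.003, 1.67]
contact_force: [-0.4, -0.3, -1.0]
opening: 0.997
grasp_force: 0.0
```

Request:
send_rows:
  moves:
    - [[0, 0, 0, 0, 0, 0, 1], [0, 0, 0, 0, 0, 0, -1], [0, 0, 0, 0, 0, 0, -1], [0, 0, 0, 0, 0, 0, -1], [0, 0, 0, 0, 0, 0, -1], [0, 0, 0, 0, 0, 0, -1]]

```text
clock: 34.9
eef_pos: [486.0, 396.0, 46.3]
tcp_rot: [3.139, -0.002, 1.672]
contact_force: [-1.0, -0.3, 6.9]
opening: 0.692
grasp_force: 43.9
```

Request:
send_rows:
  moves:
    - [[0, 0, 0.03, 0, 0, 0, -1], [0, 0, 0.04, 0, 0, -0.049, -1], [0.002, -0.03, 0.03, 0, 0, -0.05, -1], [0.002, -0.04, 0, 0, 0, -0.05, -1], [0.002, -0.045, 0, 0, 0, -0.05, -1], [0.003, -0.045, 0, 0, 0, -0.05, -1], [0.003, -0.045, 0, 0, 0, 0, -1], [0.003, -0.045, 0, 0, 0, 0, -1], [0.003, -0.045, 0, 0, 0, 0, -1], [0.003, -0.045, 0, 0, 0, 0, -1]]

```text
clock: 35.9
eef_pos: [506.1, 53.6, 145.3]
tcp_rot: [3.14, -0.001, 1.423]
contact_force: [1.1, -0.4, -0.6]
opening: 0.687
grasp_force: 43.9
```

Request:
send_rows:
  moves:
    - [[0.003, -0.045, 0, 0, 0, 0, -1], [0.002, -0.045, 0, 0, 0, 0, -1], [0.0013, -0.03, 0, 0, 0, 0, -1], [0, -0.0167, -0.01, 0, 0, 0, -1], [0, 0, -0.03, 0, 0, 0, -1], [0, 0, -0.03, 0, 0, 0, -1], [0, 0, 0, 0, 0, 0, -1], [0, 0, 0, 0, 0, 0, -1], [0, 0, 0, 0, 0, 0, -1]]

```text
clock: 36.8
eef_pos: [513.2, -81.5, 75.8]
tcp_rot: [3.139, 0.0, 1.423]
contact_force: [1.2, -0.8, -0.3]
opening: 0.696
grasp_force: 43.8
```

Request:
send_rows:
  moves:
    - [[0.0005, 0, -0.01, 0, 0, 0, -1], [0, 0, -0.005, 0, 0, 0, -1], [0, 0, -0.0015, 0, 0, 0, -1], [0, 0, -0.0005, 0, 0, 0, -1], [0, 0, 0, 0, 0, 0, -1]]

```text
clock: 37.3
eef_pos: [512.8, -81.4, 58.3]
tcp_rot: [3.141, -0.0, 1.423]
contact_force: [-4.8, 0.8, 17.5]
opening: 0.693
grasp_force: 46.0
```

Request:
send_rows:
  moves:
    - [[0, 0, 0, 0, 0, 0, 0.7], [0, 0, 0, 0, 0, 0, 0.7], [0, 0, 0, 0, 0, 0, 0.7], [0, 0, 0.03, 0, 0, 0, 0.8], [0, 0, 0.04, 0, 0, 0, 1], [0, 0, 0.04, 0, 0, 0, 1], [0, 0, 0.04, 0, 0, 0, 1], [0, 0, 0.04, 0, 0, 0, 1], [0, 0, 0, 0, 0, 0, 1], [0, 0, 0, 0, 0, 0, 1]]

```text
clock: 38.3
eef_pos: [512.9, -81.5, 247.6]
tcp_rot: [3.14, 0.0, 1.423]
contact_force: [-1.1, -0.5, -0.7]
opening: 1.002
grasp_force: 0.0
```

```bash
python3 -c "
from chk import *
report('w13',(103,62,32,24,17),(-45,135))"
```

```text
[512.88416244 -81.50248207 247.60336529]
sec 103 [(-41.2, 26), (-31.2, 121), (-9.2, 50), (6.2, 36), (28.2, 108), (38.2, 41)]
sec 62 [(-29.8, 127), (-8.2, 45), (7.8, 42), (29.8, 109), (38.2, 46), (39.8, 35), (51.2, 46)]
sec 32 [(-30.2, 106), (-8.2, 42), (7.2, 43), (29.2, 95), (37.8, 30), (43.2, 37)]
sec 24 [(-41.2, 25), (-30.2, 112), (-8.8, 42), (7.2, 51), (28.8, 110), (38.2, 41), (57.8, 61)]
sec 17 [(-40.2, 27), (-30.2, 128), (-8.8, 42), (7.2, 51), (29.2, 125), (38.2, 35), (55.2, 51)]
y edges [(7.0, 31), (40.5, -54), (44.0, 31), (78.0, -62), (86.0, 30), (119.0, -70), (130.5, 27)]
y edges [(-23.0, 20), (6.0, 38), (40.5, -52), (44.0, 32), (78.0, -48), (85.5, 31), (119.0, -65), (130.5, 29)]
```

Request:
send_rows:
  moves:
    - [[-0.005, 0.03, 0.03, 0, 0, 0, 1], [-0.005, 0.043, 0.02, 0, 0, 0, 1], [-0.005, 0.043, 0.02, 0, 0, 0, 1], [-0.005, 0.043, 0.02, 0, 0, 0, 1], [-0.005, 0.043, 0.02, 0, 0, 0, 1], [-0.005, 0.043, 0.02, 0, 0, 0, 1], [-0.005, 0.043, 0, 0, 0, 0, 1], [-0.005, 0.043, 0, 0, 0, 0, 1], [0, 0.04, 0, 0, 0, 0, 1], [0, 0, 0, 0, 0, 0, 1]]

```text
clock: 39.35
eef_pos: [471.7, 293.4, 374.4]
tcp_rot: [-3.138, 0.001, 1.426]
contact_force: [0.3, 0.0, 0.8]
opening: 0.998
grasp_force: 0.0
```

Request:
send_rows:
  moves:
    - [[0, 0, 0, 0, 0, 0, 1], [0, 0, 0, 0, 0, 0, 1], [0, 0, 0, 0, 0, 0, 1]]

```text
clock: 39.65
eef_pos: [472.6, 288.4, 376.5]
tcp_rot: [-3.141, 0.001, 1.422]
contact_force: [-0.1, -0.6, -1.2]
opening: 0.999
grasp_force: 0.0
```

```bash
python3 look.py w14
```

```text
[472.60692483 288.43545267 376.45468115] 1.421573509134069
raw 456.7 263.3 yaw -0.103 w 59.5 h 39.9  corrected 456.4 260.4
```

Request:
send_rows:
  moves:
    - [[-0.004, -0.007, -0.037, 0, 0, 0.046, 1], [-0.004, -0.007, -0.037, 0, 0, 0, 1], [-0.004, -0.007, -0.037, 0, 0, 0, 1], [-0.004, -0.008, -0.037, 0, 0, 0, 1], [0, 0, -0.037, 0, 0, 0, 1], [0, 0, -0.037, 0, 0, 0, 1], [0, 0, -0.037, 0, 0, 0, 1], [0, 0, -0.04, 0, 0, 0, 1], [0, 0, -0.025, 0, 0, 0, 1], [0, 0, -0.009, 0, 0, 0, 1]]

```text
clock: 40.7
eef_pos: [455.4, 259.0, 41.9]
tcp_rot: [-3.139, 0.002, 1.468]
contact_force: [0.9, -0.1, -0.0]
opening: 1.003
grasp_force: 0.0
```

Request:
send_rows:
  moves:
    - [[0, 0, 0, 0, 0, 0, 1], [0, 0, 0, 0, 0, 0, -1], [0, 0, 0, 0, 0, 0, -1], [0, 0, 0, 0, 0, 0, -1], [0, 0, 0, 0, 0, 0, -1], [0, 0, 0, 0, 0, 0, -1]]

```text
clock: 41.3
eef_pos: [457.7, 261.1, 45.8]
tcp_rot: [3.139, -0.002, 1.469]
contact_force: [0.5, -1.1, 7.5]
opening: 0.69
grasp_force: 43.6
```

Run:
```python
from chk import *
f=load('w13')
g=vis(f,65,-80,0);print(g[::3,110:130].mean(1).astype(int).tolist())
f=load('w9');g=vis(f,65,-80,0);print(g[::3,110:130].mean(1).astype(int).tolist())
```

```text
[[65, 65, 64], [65, 65, 64], [66, 66, 65], [56, 57, 55], [39, 40, 40], [39, 40, 39], [39, 40, 40], [38, 38, 38], [38, 39, 39], [106, 102, 99], [166, 159, 154], [173, 166, 161], [172, 165, 160], [171, 164, 159], [164, 157, 153], [164, 157, 153], [170, 163, 158], [170, 163, 158], [175, 169, 163], [190, 183, 177], [116, 112, 109], [40, 39, 37], [36, 35, 33], [38, 36, 34], [38, 36, 34], [38, 36, 35], [37, 36, 34], [38, 36, 36], [39, 38, 36], [39, 37, 36], [35, 34, 34], [35, 33, 33], [35, 34, 33], [35, 33, 33], [36, 34, 34], [36, 34, 35], [35, 33, 33], [37, 34, 35], [31, 31, 30], [25, 35, 48], [27, 42, 64], [28, 42, 63], [28, 43, 63], [27, 42, 63], [28, 43, 63], [28, 43, 63], [27, 41, 62], [28, 43, 63], [26, 43, 63], [28, 43, 64], [27, 43, 63], [27, 43, 64], [27, 43, 63], [27, 43, 63]]
[[64, 63, 63], [64, 63, 64], [64, 64, 63], [64, 64, 64], [65, 64, 64], [60, 59, 59], [41, 40, 41], [37, 36, 37], [54, 52, 52], [109, 104, 102], [159, 152, 148], [173, 166, 161], [171, 164, 159], [169, 162, 157], [164, 158, 152], [163, 157, 152], [168, 162, 157], [170, 164, 159], [177, 170, 165], [188, 180, 174], [142, 136, 132], [78, 75, 72], [36, 35, 33], [35, 35, 33], [37, 35, 34], [38, 35, 34], [37, 36, 34], [37, 36, 35], [37, 36, 34], [37, 35, 34], [35, 34, 33], [34, 33, 34], [35, 34, 34], [34, 33, 33], [35, 33, 33], [34, 32, 33], [35, 34, 34], [35, 33, 32], [35, 34, 34], [35, 33, 33], [34, 33, 33], [35, 33, 33], [35, 33, 34], [35, 33, 32], [34, 32, 31], [36, 44, 59], [42, 69, 105], [42, 68, 103], [41, 68, 103], [41, 68, 103], [41, 68, 102], [42, 68, 102], [41, 68, 102], [41, 68, 103]]
```

Request:
send_rows:
  moves:
    - [[0, 0, 0.03, 0, 0, 0, -1], [0, 0, 0.04, 0, 0, -0.046, -1], [0.005, -0.03, 0.03, 0, 0, 0, -1], [0.005, -0.04, 0, 0, 0, 0, -1], [0.005, -0.045, 0, 0, 0, 0, -1], [0.006, -0.045, 0, 0, 0, 0, -1], [0.006, -0.045, 0, 0, 0, 0, -1], [0.006, -0.045, 0, 0, 0, 0, -1], [0.006, -0.045, 0, 0, 0, 0, -1], [0.006, -0.045, 0, 0, 0, 0, -1]]

```text
clock: 42.3
eef_pos: [501.9, -81.4, 145.2]
tcp_rot: [3.14, -0.0, 1.423]
contact_force: [0.6, 0.8, -1.4]
opening: 0.696
grasp_force: 44.3
```

Request:
send_rows:
  moves:
    - [[0.005, -0.03, 0, 0, 0, 0, -1], [0, -0.0098, -0.01, 0, 0, 0, -1], [0, 0, -0.03, 0, 0, 0, -1], [0, 0, -0.03, 0, 0, 0, -1], [0, 0, 0, 0, 0, 0, -1], [0, 0, 0, 0, 0, 0, -1], [0, 0, 0, 0, 0, 0, -1]]

```text
clock: 43.0
eef_pos: [507.5, -119.0, 75.4]
tcp_rot: [3.14, 0.0, 1.423]
contact_force: [-0.3, -0.1, 0.1]
opening: 0.692
grasp_force: 44.1
```

Request:
send_rows:
  moves:
    - [[0.0005, 0, -0.01, 0, 0, 0, -1], [0, 0, -0.005, 0, 0, 0, -1], [0, 0, -0.0015, 0, 0, 0, -1], [0, 0, -0.0005, 0, 0, 0, -1], [0, 0, 0, 0, 0, 0, -1]]

```text
clock: 43.5
eef_pos: [507.0, -119.1, 57.8]
tcp_rot: [-3.141, -0.0, 1.423]
contact_force: [-4.0, 0.9, 10.4]
opening: 0.694
grasp_force: 45.6
```

Request:
send_rows:
  moves:
    - [[0, 0, 0, 0, 0, 0, 0.7], [0, 0, 0, 0, 0, 0, 0.7], [0, 0, 0, 0, 0, 0, 0.7], [0, 0, 0.03, 0, 0, 0, 0.8], [0, 0, 0.04, 0, 0, 0, 0.9], [0, 0, 0.04, 0, 0, 0, 1], [0, 0, 0.04, 0, 0, 0, 1], [0, 0, 0.04, 0, 0, 0, 1], [0, 0, 0, 0, 0, 0, 1], [0, 0, 0, 0, 0, 0, 1]]

```text
clock: 44.5
eef_pos: [507.4, -119.3, 247.6]
tcp_rot: [3.14, 0.0, 1.423]
contact_force: [0.4, 0.2, -0.2]
opening: 0.999
grasp_force: 0.0
```

```bash
python3 -c "
from chk import *
report('w15',(103,62,24,-10,-18),(-45,135))
f=grab('scene','s15');from knob import *
m,st,c=red(f,(150,240,300,340));print(st,c)"
```

```text
[ 507.36849104 -119.34393446  247.64600505]
sec 103 [(-30.8, 119), (-9.2, 39), (6.8, 42), (28.2, 114), (38.2, 34)]
sec 62 [(-42.2, 26), (-29.8, 115), (-8.2, 43), (7.8, 44), (29.8, 102), (38.2, 64), (40.2, 56), (51.8, 52)]
sec 24 [(-30.2, 117), (-8.8, 42), (7.2, 45), (28.8, 119), (37.8, 33)]
sec -10 [(-41.8, 25), (-30.2, 117), (-8.8, 37), (7.2, 43), (28.8, 120), (37.8, 76)]
sec -18 [(-41.2, 30), (-30.2, 103), (-8.8, 36), (7.2, 43), (29.2, 118), (38.2, 64)]
y edges [(-32.0, 42), (1.5, -45), (7.0, 31), (40.0, -55), (44.0, 35), (77.5, -55), (84.5, 17), (86.0, 26), (119.0, -46), (131.5, 35)]
y edges [(-32.0, 42), (1.0, -33), (6.5, 28), (39.5, -65), (44.0, 34), (77.5, -64), (84.5, 17), (86.0, 28), (119.0, -46), (131.5, 35)]
[156 280  11  15 101] [161.22772277 286.69306931]
```

All four stand in a row, x within 1.5 mm, with the pad behind them. Back to the knob.

Request:
send_rows:
  moves:
    - [[-0.015, -0.033, 0.018, 0, 0, 0, 0], [-0.018, -0.036, 0, 0, 0, 0, 0], [-0.018, -0.036, 0, 0, 0, 0, 0], [-0.016, -0.034, 0, 0, 0, 0, 0], [0, 0, 0, 0, 0, 0, 0], [0, 0, 0, 0, 0, 0, 0], [0, 0, 0, 0, 0, 0, 0]]

```text
clock: 45.3
eef_pos: [439.9, -257.4, 264.0]
tcp_rot: [-3.14, -0.001, 1.423]
contact_force: [0.4, 1.0, 0.1]
opening: 0.501
grasp_force: 0.0
```

Run:
```python
from knob import *
f=grab('wrist','w16');print(f['s']['eef_pos'],f['s']['opening'])
m,st,c=red(f);print(st,c)
y,x=np.nonzero(m);yb=st[1]+st[3]-.5
# top disc: lowest part of blob; take width max rows
w=[(r,x[y==r].max()-x[y==r].min()+1,(x[y==r].max()+x[y==r].min())/2) for r in range(st[1],st[1]+st[3])]
mw=max(q[1] for q in w);cy=yb-mw/2;cx=np.mean([q[2] for q in w[-16:]]);print(mw,cx,cy,at_z(f,(cx,cy),153))
```

```text
[ 439.94384781 -257.44848785  264.00695656] 0.5013136397897486
[270 191  24  35 644] [281.34006211 208.39285714]
24 281.34375 213.5 [ 440.30467403 -258.47329006  153.        ]
```

Request:
send_rows:
  moves:
    - [[0.0005, -0.001, -0.03, 0, 0, 0, 0], [0, 0, -0.04, 0, 0, 0, 0], [0, 0, -0.04, 0, 0, 0, 0], [0, 0, -0.018, 0, 0, 0, 0], [0, 0, 0, 0, 0, 0, -1], [0, 0, 0, 0, 0, 0, -1], [0, 0, 0, 0, 0, 0, -1], [0, 0, 0, 0, 0, 0, -1], [0, 0, 0, 0, 0, 0, -1]]
  grip_force: 50

```text
clock: 46.25
eef_pos: [440.9, -258.5, 137.3]
tcp_rot: [3.141, -0.001, 1.423]
contact_force: [4.5, 3.6, -15.6]
opening: 0.196
grasp_force: 49.1
```

Request:
send_rows:
  moves:
    - [[-0.002, 0.015, 0, 0, 0, 0, -1], [0.002, 0.015, 0, 0, 0, 0, -1], [0.008, 0.014, 0, 0, 0, 0, -1], [0.011, 0.011, 0, 0, 0, 0, -1], [0.014, 0.008, 0, 0, 0, 0, -1], [0.015, 0.002, 0, 0, 0, 0, -1], [0.015, -0.002, 0, 0, 0, 0, -1], [0.014, -0.008, 0, 0, 0, 0, -1], [0.011, -0.011, 0, 0, 0, 0, -1], [0.008, -0.014, 0, 0, 0, 0, -1]]

```text
clock: 47.25
eef_pos: [536.6, -228.2, 137.0]
tcp_rot: [-3.139, -0.001, 1.424]
contact_force: [-11.7, 1.4, -4.1]
opening: 0.192
grasp_force: 51.1
```

Request:
send_rows:
  moves:
    - [[0.002, -0.015, 0, 0, 0, 0, -1], [-0.002, -0.015, 0, 0, 0, 0, -1], [-0.008, -0.014, 0, 0, 0, 0, -1], [-0.011, -0.011, 0, 0, 0, 0, -1], [-0.014, -0.008, 0, 0, 0, 0, -1], [-0.015, -0.002, 0, 0, 0, 0, -1], [-0.015, 0.002, 0, 0, 0, 0, -1], [-0.014, 0.008, 0, 0, 0, 0, -1], [-0.011, 0.011, 0, 0, 0, 0, -1], [-0.008, 0.014, 0, 0, 0, 0, -1]]

```text
clock: 48.25
eef_pos: [441.4, -259.9, 137.4]
tcp_rot: [3.139, 0.001, 1.422]
contact_force: [9.8, -2.4, -18.0]
opening: 0.193
grasp_force: 49.7
```

Request:
send_rows:
  moves:
    - [[0, 0, 0, 0, 0, 0, -1], [0, 0, 0, 0, 0, 0, -1]]

```text
clock: 48.45
eef_pos: [441.0, -258.5, 137.2]
tcp_rot: [-3.141, -0.001, 1.423]
contact_force: [1.6, 5.5, -11.7]
opening: 0.192
grasp_force: 50.6
```

Now 54° more, i.e. about 4 mm past touching.

Request:
send_rows:
  moves:
    - [[-0.002, 0.015, 0, 0, 0, 0, -1], [0.002, 0.015, 0, 0, 0, 0, -1], [0.008, 0.014, 0, 0, 0, 0, -1], [0, 0, 0, 0, 0, 0, -1], [0, 0, 0, 0, 0, 0, -1]]

```text
clock: 48.95
eef_pos: [447.9, -214.2, 137.1]
tcp_rot: [-3.139, -0.001, 1.423]
contact_force: [-4.7, 5.5, -3.8]
opening: 0.196
grasp_force: 51.5
```

```bash
python3 -c "
from h import *
s=sense();d=s['eef_pos'][:2]-np.array([488.2,-243.6]);print(d,np.degrees(np.arctan2(d[1],d[0])),s['contact_force'])"
```

```text
[-40.31628314  29.4163295 ] 143.88405420814982 [-4.67386439  5.50157095 -3.81003273]
```

Request:
send_rows:
  moves:
    - [[0, 0, 0, 0, 0, 0, 0], [0, 0, 0, 0, 0, 0, 0], [0, 0, 0, 0, 0, 0, 0], [0, 0, 0.03, 0, 0, 0, 0], [0, 0, 0.045, 0, 0, 0, 0], [0, 0, 0.045, 0, 0, 0, 0], [0.02, 0.035, 0.01, 0, 0, 0, 0.5], [0.02, 0.04, 0, 0, 0, 0, 1], [0.02, 0.04, 0, 0, 0, 0, 1], [0.01, 0.02, 0, 0, 0, 0, 1]]

```text
clock: 49.95
eef_pos: [520.4, -77.9, 268.1]
tcp_rot: [3.139, -0.001, 1.424]
contact_force: [0.7, 0.0, 0.1]
opening: 0.998
grasp_force: 0.0
```

Request:
send_rows:
  moves:
    - [[0, 0, 0, 0, 0, 0, 1], [0, 0, 0, 0, 0, 0, 1], [0, 0, 0, 0, 0, 0, 1]]

```text
clock: 50.25
eef_pos: [518.4, -81.1, 267.2]
tcp_rot: [3.141, 0.0, 1.422]
contact_force: [0.0, 0.1, 0.1]
opening: 1.002
grasp_force: 0.0
```

Run:
```python
from chk import *
report('w17',(110,75,45,10),(-30,140))
f=load('w17')
g=vis(f,65,-60,10);print([(round(-60+.5*i,1),int(v)) for i,v in enumerate(g[:,110:130,0].mean(1))][::2])
grab('scene','s17');grab('side','d17')
i=cv2.imread('pics/w17.png');j=cv2.imread('pics/d17.png')[130:270,240:420];k=cv2.imread('pics/s17.png')[195:345,150:330]
cv2.imwrite('pics/m6.png',np.hstack([cv2.resize(i,(400,300)),np.zeros((300,1,3),np.uint8)]) if 0 else np.hstack([np.vstack([cv2.resize(i,(400,300)),cv2.resize(k,(400,300))]),cv2.resize(j,(400,600)[::1],interpolation=cv2.INTER_CUBIC)]))
```

```text
[518.37222142 -81.06744061 267.24625678]
sec 110 [(-30.8, 107), (-9.2, 49), (6.8, 35), (28.2, 120), (39.2, 38)]
sec 75 [(-29.8, 128), (-8.2, 40), (7.8, 41), (29.8, 105), (39.2, 39)]
sec 45 [(-30.2, 110), (-8.8, 44), (7.2, 34), (29.2, 107), (43.8, 81), (50.2, 44)]
sec 10 [(-40.8, 29), (-30.2, 110), (-8.8, 40), (7.2, 40), (28.8, 116), (38.8, 48), (55.8, 56)]
y edges [(-17.5, -52), (-16.0, -15), (-4.5, 39), (28.5, -37), (29.5, 27), (62.5, -36), (63.5, 21), (96.0, -38), (128.5, -35), (131.0, 30)]
y edges [(-17.5, -54), (-4.5, 41), (28.0, -38), (62.0, -36), (96.0, -42), (128.0, -40), (130.5, 35)]
[(-60.0, 63), (-59.0, 63), (-58.0, 63), (-57.0, 63), (-56.0, 62), (-55.0, 62), (-54.0, 63), (-53.0, 64), (-52.0, 64), (-51.0, 66), (-50.0, 68), (-49.0, 70), (-48.0, 72), (-47.0, 71), (-46.0, 70), (-45.0, 71), (-44.0, 68), (-43.0, 63), (-42.0, 51), (-41.0, 44), (-40.0, 43), (-39.0, 41), (-38.0, 40), (-37.0, 40), (-36.0, 40), (-35.0, 39), (-34.0, 36), (-33.0, 53), (-32.0, 99), (-31.0, 131), (-30.0, 140), (-29.0, 140), (-28.0, 140), (-27.0, 140), (-26.0, 139), (-25.0, 137), (-24.0, 134), (-23.0, 134), (-22.0, 139), (-21.0, 148), (-20.0, 154), (-19.0, 163), (-18.0, 171), (-17.0, 178), (-16.0, 107), (-15.0, 42), (-14.0, 31), (-13.0, 36), (-12.0, 37), (-11.0, 37), (-10.0, 36), (-9.0, 36), (-8.0, 36), (-7.0, 34), (-6.0, 45), (-5.0, 99), (-4.0, 172), (-3.0, 174), (-2.0, 173), (-1.0, 171), (0.0, 171), (1.0, 171), (2.0, 171), (3.0, 171), (4.0, 171), (5.0, 171), (6.0, 171), (7.0, 171), (8.0, 171), (9.0, 171)]
```

View pics/m6.png

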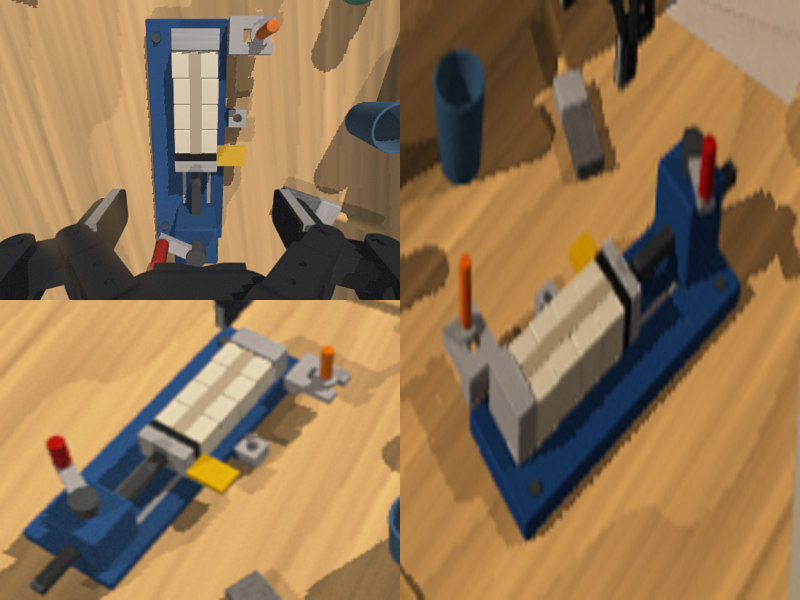

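The picture shows the four sections gripped in a row, the pin standing in the notch at (265,30), the knob free and the bystanders undisturbed. Next I'll compare the visible pad thickness slack (w1, w2) with now (w17) to judge the squeeze.

Run:
```python
from chk import *
for t,y0,y1 in(('w1',60,110),('w2',60,110),('w17',-40,5)):
    f=load(t);g=vis(f,65,y0,y1)
    for c in((80,100),(110,130)):
        v=cv2.GaussianBlur(g[:,c[0]:c[1],0].mean(1).astype(np.float32).reshape(-1,1),(1,3),0).ravel();d=np.diff(v)
        print(t,[(y0+.5*k+.5,int(d[k])) for k in range(1,len(d)-1) if abs(d[k])>8 and abs(d[k])>=abs(d[k-1]) and abs(d[k])>abs(d[k+1])])
```

```text
w1 [(69.5, 16), (84.5, -32)]
w1 [(68.5, 26), (84.0, -37)]
w2 [(68.5, 41), (84.5, -54)]
w2 [(68.5, 42), (84.5, -52)]
w17 [(-32.0, 20), (-16.0, -43), (-3.5, 42)]
w17 [(-32.0, 22), (-16.0, -43), (-4.5, 34)]
```

The pad now shows about 11 mm against 14 mm slack, so roughly 3–4 mm of squeeze. I'll give it about 1 mm more for margin.

Request:
send_rows:
  moves:
    - [[-0.014, -0.027, 0, 0, 0, 0, 0], [-0.018, -0.036, 0, 0, 0, 0, 0], [-0.02, -0.036, 0, 0, 0, 0, 0], [-0.0185, -0.034, 0, 0, 0, 0, 0], [0, 0, 0, 0, 0, 0, 0], [0, 0, -0.03, 0, 0, 0, 0], [0, 0, -0.04, 0, 0, 0, 0], [0, 0, -0.04, 0, 0, 0, 0], [0, 0, -0.02, 0, 0, 0, 0], [0, 0, 0, 0, 0, 0, 0]]

```text
clock: 51.4
eef_pos: [446.2, -212.4, 134.5]
tcp_rot: [-3.136, -0.002, 1.422]
contact_force: [-0.1, 0.2, 1.0]
opening: 0.502
grasp_force: 0.0
```

Request:
send_rows:
  moves:
    - [[0, 0, 0, 0, 0, 0, -1], [0, 0, 0, 0, 0, 0, -1], [0, 0, 0, 0, 0, 0, -1], [0, 0, 0, 0, 0, 0, -1], [0.003, 0.004, 0, 0, 0, 0, -1], [0.004, 0.004, 0, 0, 0, 0, -1], [0, 0, 0, 0, 0, 0, -1], [0, 0, 0, 0, 0, 0, -1]]

```text
clock: 52.2
eef_pos: [455.2, -205.5, 138.4]
tcp_rot: [3.141, 0.001, 1.423]
contact_force: [-3.9, 1.3, 7.8]
opening: 0.196
grasp_force: 49.3
```

Request:
send_rows:
  moves:
    - [[0, 0, 0, 0, 0, 0, 0], [0, 0, 0, 0, 0, 0, 0], [0, 0, 0, 0, 0, 0, 0], [0, 0, 0.03, 0, 0, 0, 0], [0, 0, 0.045, 0, 0, 0, 0], [0, 0, 0.045, 0, 0, 0, 0], [0.02, 0.035, 0.01, 0, 0, 0, 0.5], [0.02, 0.04, 0, 0, 0, 0, 1], [0.02, 0.04, 0, 0, 0, 0, 1], [0.005, 0.01, 0, 0, 0, 0, 1]]

```text
clock: 53.2
eef_pos: [521.8, -77.1, 267.5]
tcp_rot: [3.14, -0.001, 1.425]
contact_force: [0.0, 0.6, -0.1]
opening: 1.002
grasp_force: 0.0
```

Request:
send_rows:
  moves:
    - [[0, 0, 0, 0, 0, 0, 1], [0, 0, 0, 0, 0, 0, 1], [0, 0, 0, 0, 0, 0, 1], [0, 0, 0, 0, 0, 0, 1]]

```text
clock: 53.6
eef_pos: [519.6, -81.3, 267.0]
tcp_rot: [-3.141, 0.0, 1.421]
contact_force: [0.4, -0.1, 0.5]
opening: 1.002
grasp_force: 0.0
```

Run:
```python
from chk import *
report('w18',(110,75,45,10),(-30,140))
f=load('w18');g=vis(f,65,-40,5);v=g[:,110:130,0].mean(1);d=np.diff(v);print([(-40+.5*k+.5,int(d[k])) for k in range(1,len(d)-1) if abs(d[k])>12 and abs(d[k])>=abs(d[k-1])])
h=cv2.cvtColor(f['img'],cv2.COLOR_RGB2HSV);m=(h[...,0]>5)&(h[...,0]<12)&(h[...,1]>200)&(h[...,2]>120)
y,x=np.nonzero(m);print('pin px',len(x),x.mean(),y.mean(), 'expected axis',proj(f,[[613.5,31.5,55],[613.5,31.5,105]]))
```

```text
[519.61608111 -81.32643268 267.038068  ]
sec 110 [(-31.2, 123), (-9.2, 39), (6.8, 40), (28.2, 110), (39.2, 38)]
sec 75 [(-29.8, 124), (-8.2, 35), (7.8, 35), (29.2, 98), (39.2, 35)]
sec 45 [(-40.8, 25), (-30.2, 106), (-8.8, 35), (7.2, 41), (29.2, 92), (44.2, 84), (50.2, 46)]
sec 10 [(-40.8, 28), (-30.2, 99), (-8.8, 50), (7.2, 40), (29.2, 103), (39.2, 39), (55.8, 48)]
y edges [(-16.5, -41), (-4.5, 38), (28.5, -37), (29.5, 27), (62.5, -37), (63.5, 22), (96.0, -40), (128.0, -35), (131.0, 27)]
y edges [(-16.5, -41), (-4.5, 41), (28.0, -38), (62.0, -38), (96.0, -44), (97.0, 21), (128.0, -40), (130.5, 29)]
[(-32.0, 15), (-31.5, 22), (-31.0, 30), (-15.0, -43), (-14.5, -43), (-5.5, 26), (-4.5, 36), (-4.0, 36)]
pin px 97 379.35051546391753 38.78350515463917 expected axis [[364.50238301  46.33231161]
 [380.11567533  34.69754924]]
```

The steel edge moved 1 mm further and the row held still. The pin is upright at the notch, so I'm handing in.

```bash
python3 -c "
from rig import sign_off
print(sign_off())"
```

```text
the job is handed in; nothing more can be done
None
```

I parked the stop pin upright in the notch, stood all four sections in the vise centred to about 1.5 mm, cranked the jaw to roughly 4–5 mm of pad squeeze (measured from pictures and crank angle), let go, left the other things where they were, and handed in at about 54 s.

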